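# Set a plate to the scribed line in the grinding jig and clamp it

### The job

Push the loose grey aluminium plate along the rusty jig bed until its leading edge lies on the white scribed line along its whole width, without running past the line. Then swing the hold-down clamp over by its red ball and press it down so that its rubber foot grips the plate firmly, but without forcing it, and let go with the edge still on the line. The plate stays flat on the bed, and the tin, the paint tin and the brush are left where they are.

Things in the scene. Friction and masses are not known exactly. Their poses are not given: they have to be found in the camera images.
- line (a point): Middle of the straight white scribed line, 2 mm wide, 262 mm long, on the flat top (12 mm above the table) of the fixed rusty jig bed. x: level, square to the line, the way the plate is pushed; y: along the line; z up. The bed reaches 280 mm behind the line (-x) and 140 mm beyond; its place and yaw vary. Nothing stops the plate at the line.
- plate: Loose grey aluminium plate: 100 mm along its x, 130 mm along y, 12 mm thick, 0.3 to 0.6 kg, too wide to grasp; slides on the bed. Origin: centre of its underside. Its +x side is the leading edge, facing the line; push on the opposite side. Starts short of the line, up to 14 degrees out of square.
- front_left (a point): The +y end of the plate's leading edge, on its upper corner (50 mm along x, 65 mm along y, 12 mm above the plate's origin).
- front_right (a point): The -y end of the plate's leading edge, on its upper corner (50 mm along x, -65 mm along y, 12 mm above the plate's origin).
- pivot (a point): Centre of the clamp's hinge pin, fixed to the bed between two dark cheeks, 66 mm above the table, at x = -30 mm, y = -115 mm in the frame of line. The hinge axis is parallel to the line frame's x axis.
- ball (a point): Centre of the red ball (30 mm diameter) on the end of the clamp arm (steel bar 16 mm wide, 14 mm high), 180 mm from the hinge axis. Raised it stands nearly upright over the pivot; lowered the arm points along the line's +y, ball 66 mm above the table. Can be pinched from above, fingers closing along the line's x.
- clamp (a joint): Clamp arm angle, rad: 0 level with the foot just on the plate, grows as raised (starts 1.2 to 1.55). Stiff hinge: about 7 N at the ball moves it, and it stays where left. Once the foot meets the plate it barely turns further; 12 to 18 N down on the ball in all gives a firm grip (foot force: twice what exceeds 7 N), which the hinge keeps on release.
- foot: Black rubber foot (20 mm diameter) on a stem under the clamp arm, 90 mm from the hinge axis, half-way to the ball. Its origin lies on the arm's middle line; its lower face is 42 mm below that; it gives 1 to 2 mm when pressed.
- tin_rim (a point): Bystander: centre of the mouth of an open maroon tin, 72 mm diameter, 90 mm high, standing on the bed beyond the line. Leave alone.
- paint_tin_mid (a point): Bystander: middle of a white and blue paint tin, 90 mm diameter, 110 mm high, standing on the table. Leave alone.
- brush_grip (a point): Bystander: handle of a brush lying on the table. Leave alone.
Not all that is in view belongs to the job. There is more than one size of the plate; the one meant has the size given above.

How it is judged:
By the outcome, as a careful person would: the job done as asked, in the order asked, and still so for the second after the job is handed in, with the robot touching nothing.
It also fails if it takes over 72 s, if anything falls off the work surface, if the arm or the gripper's body presses on something with over 40 N, if the wrist force passes 120 N, or if a joint passes its speed limit or range.

### The arm

A 7-joint arm with a two-finger parallel gripper is mounted at the origin on the work surface. World frame = base frame: x ahead of the robot, y to its left, z up, the work surface at z = 0. Lengths are in m, angles in rad, forces in N, time in s.
With the tool pointing down it reaches from about 0.35 to 0.9 m from the base axis. Payload 8.1 kg.
Tool frame: the origin (TCP) lies between the finger pads; the fingertips stand 11 mm ahead of it and the grasp point (between the pads) lies 8 mm behind it; z points along the fingers, y is the direction in which the jaws open and shut (so a half turn about z gives the same grasp; the last joint's range is limited). The gripper opens to 92 mm and grips with 3 to 60 N. Pads are 19 mm wide; open, the fingers measure 130 mm over their backs; the gripper's body (75 mm by 190 mm) begins 47 mm behind the grasp point.
Start: joints at [-1.381, 0.434, 0.025, 1.573, -0.012, 1.134, -0.075], TCP at [0.18, 0.598, 0.238] pointing down, gripper open.
Joint ranges: [-2.62, 2.62], [-0.44, 2.09], [-1.27, 1.32], [0.08, 2.57], [-1.32, 4.46], [0.12, 2], [-2.74, 2.74]. Speed limits (rad/s): [2.22, 2.22, 3.01, 3.01, 3.14, 3.14, 3.14].

### API

Orientations are given as a rotation vector (axis times angle).
In Python, from station import arm gives the robot as it stands.
- The arm moves only by the tool play_rows, never from a script. Its argument "commands" is a list of rows, each a list of 5 numbers: the finger opening in mm, from 0 to 91.8, then the shift along the world's x, y, z in units of 30 mm (1.0 is 30 mm), then the turn about the world's z in units of 5 degrees (1.0 is 5 degrees). A call has 1 to 20 rows; each row is the pose to reach, as a shift and turn from the pose commanded when the call began; what a row does not reach only later rows make up. A row lasts 1/12 s, in which the tool goes at most 41.7 mm and 7.16 degrees, less where a joint would pass 70% of its speed; a pose out of reach is approached as far as the arm can. A call with a gripper value outside its range is refused whole. The fingers move at their own pace and stop on an object; the grip force is fixed at half the most. Time passes only in rows, so rows that repeat a pose let the fingers close. It gives the time, the measured TCP pose, the force and the opening at its end, in the units of the state.
- arm.get_state(): the state, without advancing time (a new reading comes with each control period).
- arm.snapshot(name): name is "side" or "top"; returns the picture (480x640x3 uint8, blue, green, red); there is no depth.
- arm.camera_info(name): a dict with "fovy" (degrees; the focal length in pixels is half the picture's height over the tangent of half this angle, whatever the lens; pixels are square), "cx", "cy" (the principal point, pixels), "rvec" (rotation vector, rad) and "tvec" (3), from world to camera coordinates, as OpenCV has them. Camera axes: x right, y down, z forward; pixel columns grow to the right and rows downward; lengths in m; the calibration is good to about 2 mm. A picture is of the moment at which its call begins. camera_info takes no time and is no camera call.
- arm.close_job(): hands the job in, once; it reports no verdict.
The state is a dict: "t": time; "joint_pos": joint angles; "joint_velocities": joint speeds; "tau": joint torques, N m; "eef_pos": TCP position; "tool_rot": TCP orientation; "contact_force": force on the tool from outside, world axes, zero at the start; "moment": the same for the moment, N m; "gripper_width": finger opening in m.
Only numpy, scipy, OpenCV 4.12 (cv2) and the standard library are available. Lean on these libraries where they do the work, as an engineer would, in place of code of your own. Each camera call takes 0.05 s, during which the arm holds its last target.

## Working session

There is one attempt and no reset: what is moved stays moved. The work goes in short steps, Python scripts to look and compute and a tool call to move; the robot and the scene stay as the last step left them, time stands still between calls to the robot, and variables do not carry over. Pictures are saved under pics/ and viewed, and the job is handed in when it is done.

Besides the shell and the picture viewer there is one more tool, called after "Emit:" as a command line: name --pt "numbers of a row" for each row, then --argument value for the rest. play_rows: Moves the arm, as the interface text tells. Its arguments: {"type":"object","properties":{"commands":{"type":"array","items":{"type":"array","items":{"type":"number"}}}},"required":["commands"]}

```bash
mkdir -p pics; ls
python3 - <<'E'
from station import arm
import cv2
s=arm.get_state(); print({k:s[k] for k in('t','eef_pos','tool_rot','contact_force','gripper_width')})
for n in('side','top'):
    cv2.imwrite(f'pics/{n}0.png',arm.snapshot(n)); print(n,arm.camera_info(n))
E
```

```text
pics
{'t': 0.0, 'eef_pos': array([0.18029767, 0.59790449, 0.23696541]), 'tool_rot': array([-4.58357081e-01, -3.10788087e+00,  2.47203242e-03]), 'contact_force': array([ 0.41100488, -0.42000408,  0.65878428]), 'gripper_width': 0.09190893766431377}
side {'fovy': 44.76087382351948, 'cx': 319.2370715714894, 'cy': 240.70999942637303, 'rvec': array([ 2.05805172, -0.92806254,  0.46349789]), 'tvec': array([-0.34468174,  0.27641793,  1.1584693 ])}
top {'fovy': 51.96918029403069, 'cx': 311.88091295894844, 'cy': 239.3320752368387, 'rvec': array([ 2.14494733, -2.10441573,  0.19949141]), 'tvec': array([-0.03514873,  0.48994292,  1.14922509])}
```

View pics/side0.png

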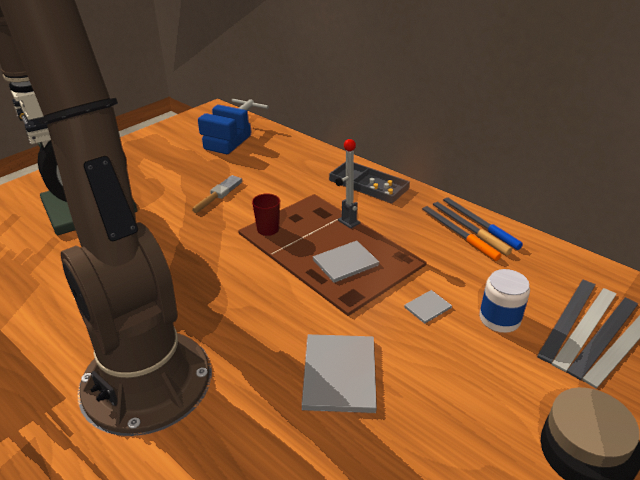

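View pics/top0.png

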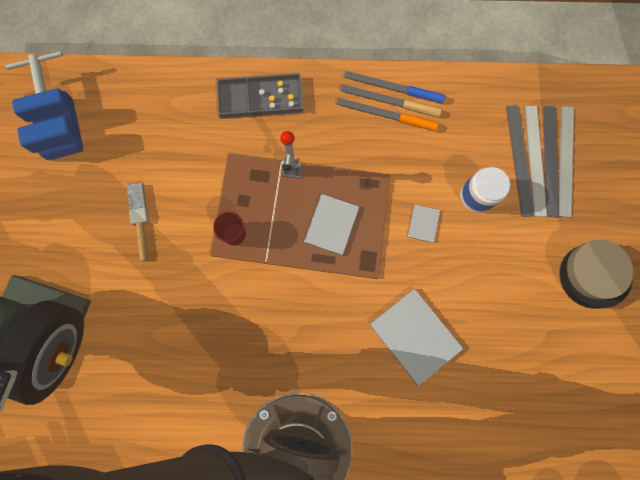

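The top view shows three grey plates: one on the bed at (332,224), a large one on the table at (417,336) and a small one at (425,223). The line runs from (279,165) to (267,262), the ball is at (287,138) and the tin at (229,228). I'll measure these next.

```bash
cat > h.py <<'E'
import numpy as np, cv2
from station import arm
def cam(n):
    c=arm.camera_info(n); f=240/np.tan(np.radians(c['fovy'])/2)
    K=np.array([[f,0,c['cx']],[0,f,c['cy']],[0,0,1]]); R=cv2.Rodrigues(c['rvec'])[0]
    return K,R,c['tvec']
def ray(n,uv):
    K,R,t=cam(n); d=R.T@np.linalg.inv(K)@[uv[0],uv[1],1]; return -R.T@t,d
def onz(n,uv,z):
    o,d=ray(n,uv); return o+d*(z-o[2])/d[2]
def tri(uva,uvb):
    o1,d1=ray('top',uva);o2,d2=ray('side',uvb)
    A=np.stack([d1,-d2],1); k=np.linalg.lstsq(A,o2-o1,rcond=None)[0]
    p,q=o1+k[0]*d1,o2+k[1]*d2; return (p+q)/2,np.linalg.norm(p-q)
def proj(n,p):
    K,R,t=cam(n); return cv2.projectPoints(np.atleast_2d(np.float64(p)),cv2.Rodrigues(R)[0],t,K,None)[0][:,0]
def grey_quads(img,minA=300):
    hsv=cv2.cvtColor(img,cv2.COLOR_BGR2HSV)
    m=cv2.inRange(hsv,(0,0,90),(180,60,255))
    return m
def red_blobs(img):
    hsv=cv2.cvtColor(img,cv2.COLOR_BGR2HSV)
    m=cv2.inRange(hsv,(0,200,120),(5,255,255))|cv2.inRange(hsv,(174,200,120),(180,255,255))
    n,l,s,c=cv2.connectedComponentsWithStats(m)
    return [(s[i],c[i]) for i in range(1,n) if s[i][4]>30]
def subline(m,box_uv):pass
E
python3 - <<'E'
from h import *
for n in('top','side'):
    img=cv2.imread(f'pics/{n}0.png')
    cn,_=cv2.findContours(grey_quads(img),cv2.RETR_EXTERNAL,cv2.CHAIN_APPROX_NONE)
    for c in cn:
        if cv2.contourArea(c)<400: continue
        r=cv2.minAreaRect(c)
        if max(r[1])>120:continue
        q=cv2.approxPolyDP(c,0.05*cv2.arcLength(c,True),True)[:,0]
        print(n,np.round(r[0]),cv2.contourArea(c),q.tolist())
        if len(q)==4:
            w=np.array([onz(n,p,0.024) for p in q]); print(w.round(4).tolist(),np.linalg.norm(w-np.roll(w,-1,0),axis=1).round(4))
    print([(s.tolist(),c.round(1)) for s,c in red_blobs(img)])
    hsv=cv2.cvtColor(img,cv2.COLOR_BGR2HSV)
t=cv2.imread('pics/top0.png')[140:290,200:450]; cv2.imwrite('pics/c0.png',cv2.resize(t,None,fx=3.2,fy=3.2,interpolation=cv2.INTER_CUBIC)[:600])
s=cv2.imread('pics/side0.png')[125:320,230:460]; cv2.imwrite('pics/c1.png',cv2.resize(s,None,fx=3,fy=3,interpolation=cv2.INTER_CUBIC))
E
```

```text
top [416. 336.] 4414.5 [[413, 289], [370, 324], [418, 385], [462, 348]]
[[0.3767, -0.2735, 0.024], [0.291, -0.1688, 0.024], [0.1522, -0.2809, 0.024], [0.2389, -0.3872, 0.024]] [0.1353 0.1784 0.1372 0.1787]
top [ 30. 294.] 741.0 [[3, 295], [57, 296], [12, 277]]
top [424. 223.] 814.0 [[414, 205], [408, 236], [433, 241], [439, 210]]
[[0.5871, -0.28, 0.024], [0.5076, -0.2636, 0.024], [0.4962, -0.3252, 0.024], [0.5754, -0.3423, 0.024]] [0.0812 0.0627 0.081  0.0634]
top [331. 224.] 2024.0 [[321, 194], [304, 241], [342, 254], [358, 206]]
[[0.611, -0.0465, 0.024], [0.49, -0.0064, 0.024], [0.4593, -0.1005, 0.024], [0.5817, -0.1397, 0.024]] [0.1275 0.099  0.1285 0.0976]
top [136. 204.] 589.0 [[141, 183], [127, 185], [135, 224], [147, 221]]
[[0.6308, 0.4079, 0.024], [0.6249, 0.4427, 0.024], [0.5248, 0.414, 0.024], [0.533, 0.3849, 0.024]] [0.0353 0.1041 0.0303 0.1005]
top [485. 189.] 1221.0 [[504, 172], [479, 170], [464, 204], [484, 211], [462, 197], [469, 179], [476, 201], [498, 203]]
top [548. 161.] 3650.5 [[525, 106], [522, 215], [570, 216], [573, 109], [546, 206]]
top [517. 143.] 750.5 [[507
[... 1077 characters left out ...]
01, 0.024]] [0.0276 0.2888 0.0264 0.2896]
side [507. 288.] 1305.0 [[492, 273], [490, 300], [526, 302], [523, 275]]
[[0.725, -0.3671, 0.024], [0.637, -0.4092, 0.024], [0.6844, -0.4728, 0.024], [0.767, -0.4256, 0.024]] [0.0976 0.0793 0.0951 0.072 ]
side [346. 260.] 1393.5 [[378, 262], [357, 241], [313, 256], [333, 281]]
[[0.5788, -0.1394, 0.024], [0.6114, -0.0484, 0.024], [0.4916, -0.0054, 0.024], [0.4528, -0.1029, 0.024]] [0.0967 0.1274 0.105  0.1312]
side [ 26. 103.] 456.5 [[11, 90], [28, 119], [42, 116], [33, 91]]
[[0.4843, 1.5602, 0.024], [0.4027, 1.2633, 0.024], [0.4476, 1.2496, 0.024], [0.536, 1.4871, 0.024]] [0.3078 0.0469 0.2535 0.0895]
[([344, 139, 11, 10, 89], array([348.9, 143.5]))]
```

View pics/c0.png

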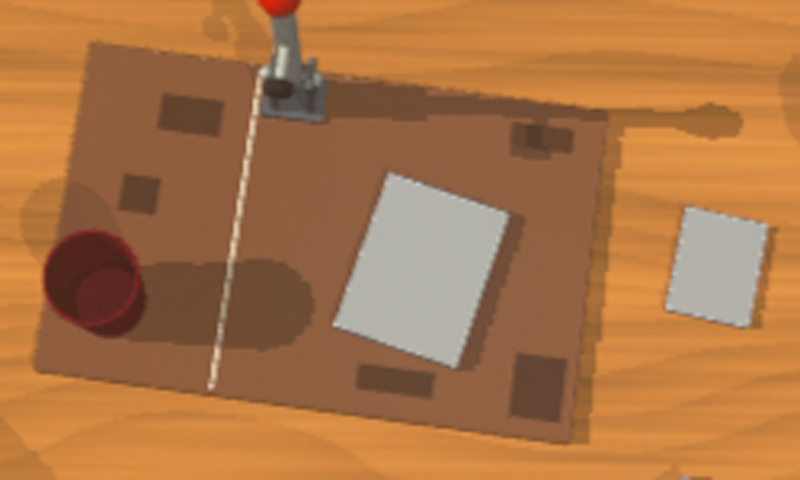

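View pics/c1.png

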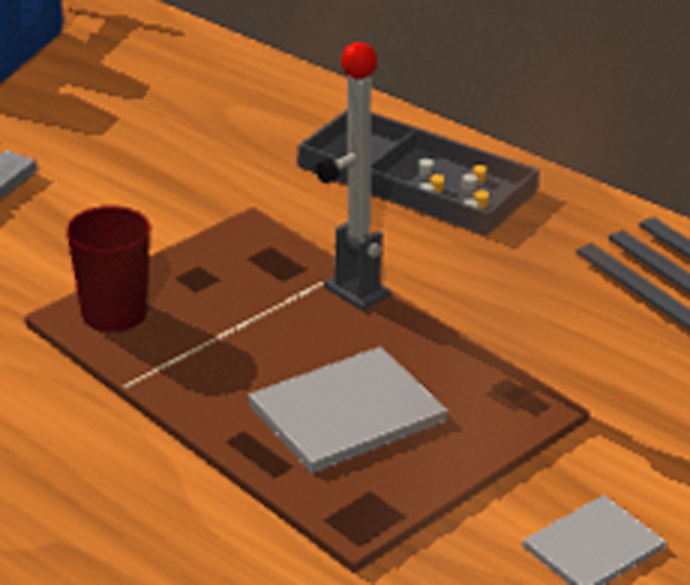

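The plate on the bed measures about 100 x 130 mm, so it is the right one. The others come out at 135 x 178 mm and 63 x 81 mm. Next I'll fit the line, the edges and the line frame to sub-pixel accuracy.

```bash
cat >> h.py <<'E'
from scipy.ndimage import map_coordinates
def edge_pts(img,a,b,half=5,trim=0.1,mode='edge',sgn=None):
    """sub-pixel points near segment a-b (px); edge: strongest gradient; ridge: brightness centroid"""
    g=cv2.cvtColor(img,cv2.COLOR_BGR2GRAY).astype(float) if mode!='sat' else None
    if mode=='sat': g=cv2.cvtColor(img,cv2.COLOR_BGR2HSV)[:,:,1].astype(float)
    a,b=np.float64(a),np.float64(b); d=(b-a)/np.linalg.norm(b-a); n=np.array([-d[1],d[0]])
    out=[]; s=np.arange(-half,half+.01,.25)
    for t in np.linspace(trim,1-trim,60):
        p=a+(b-a)*t; q=p+s[:,None]*n
        v=map_coordinates(g,[q[:,1],q[:,0]],order=1)
        if mode=='ridge':
            w=np.clip(v-np.median(v)-12,0,None)
            if w.sum()<20: continue
        else:
            w=np.abs(np.gradient(v)); w=np.where(w>0.6*w.max(),w,0)
        out.append(p+n*(s*w).sum()/w.sum())
    return np.array(out)
def fit(P):
    """robust 2D line: point, dir"""
    l=cv2.fitLine(np.float32(P),cv2.DIST_HUBER,0,0.001,0.001).ravel(); return l[2:].astype(float),l[:2].astype(float)
def cross(l1,l2):
    k=np.linalg.solve(np.stack([l1[1],-l2[1]],1),l2[0]-l1[0]); return l1[0]+k[0]*l1[1]
E
cat > m0.py <<'E'
from h import *
ends={'top':[(279,166),(267,262)],'side':[(338,220),(272,253)]}
for n in('top','side'):
    img=cv2.imread(f'pics/{n}0.png'); a,b=ends[n]
    P=edge_pts(img,a,b,4,0.03,'ridge'); W=np.array([onz(n,p,.012)[:2] for p in P]); L=fit(W)
    d=L[1]*(-1 if L[1][0]>0 else 1)  # line y: toward base (-x)
    res=(W-L[0])@[-d[1],d[0]]
    print(n,'line pt',L[0].round(4),'ydir',d.round(4),'yaw of line x',np.degrees(np.arctan2(-d[0],d[1])).round(2),'rms',res.std()*1e3,len(P))
    # ends from bed corners
    print('ends',onz(n,a,.012).round(4),onz(n,b,.012).round(4))
E
python3 m0.py
python3 - <<'E'
from h import *
print('ball',tri((286.9,137.6),(348.9,143.5)))
s=arm.get_state(); print(cv2.Rodrigues(s['tool_rot'])[0].round(3))
# bed corners
for n,q in(('top',[(228,153),(390,176),(380,277),(211,256)]),):
    for p in q: print(onz(n,p,.012).round(4))
E
```

```text
top line pt [0.5654 0.0729] ydir [-0.993   0.1184] yaw of line x 83.2 rms 0.2991652842931855 60
ends [0.6867 0.0622 0.012 ] [0.4376 0.0842 0.012 ]
side line pt [0.5661 0.0759] ydir [-0.9933  0.1159] yaw of line x 83.34 rms 0.3618152523575318 60
ends [0.6641 0.0586 0.012 ] [0.4435 0.09   0.012 ]
ball (array([0.66554064, 0.03060394, 0.25205981]), np.float64(0.0013231985719293668))
[[-0.957  0.289 -0.   ]
 [ 0.289  0.957 -0.001]
 [-0.    -0.001 -1.   ]]
[0.7192 0.1948 0.012 ]
[ 0.6656 -0.2226  0.012 ]
[ 0.4058 -0.1952  0.012 ]
[0.45   0.2234 0.012 ]
```

```bash
cat >> h.py <<'E'
YD=np.array([-.9931,.1172]);YD/=np.linalg.norm(YD);XD=np.array([YD[1],-YD[0]])
L0={'top':np.array([.5655,.0729]),'side':np.array([.5655,.0759])}
def toL(n,w): w=np.asarray(w)[...,:2]-L0[n]; return np.stack([w@XD,w@YD],-1)
def plate_mask(img,n):
    """largest grey blob in bed region"""
    m=grey_quads(img); roi=np.zeros_like(m)
    o=L0[n]; c=[o+XD*x+YD*y for x,y in((-.28,-.135),(.05,-.135),(.05,.14),(-.28,.14))]
    poly=proj(n,[(*p,.02) for p in c]); cv2.fillPoly(roi,[np.int32(poly)],255)
    return m&roi
def plate(img,n,q=None):
    if q is None:
        cn,_=cv2.findContours(plate_mask(img,n),cv2.RETR_EXTERNAL,cv2.CHAIN_APPROX_NONE)
        c=max(cn,key=cv2.contourArea); q=cv2.approxPolyDP(c,.05*cv2.arcLength(c,True),True)[:,0]
    q=np.float64(q); ls=[]
    for i in range(4):
        P=edge_pts(img,q[i],q[(i+1)%4],3,.1,'edge'); W=np.array([onz(n,p,.024)[:2] for p in P]); ls.append(fit(W))
    C=np.array([cross(ls[i],ls[(i+1)%4]) for i in range(4)])
    return toL(n,C)
E
python3 - <<'E'
from h import *
for n in('top','side'):
    C=plate(cv2.imread(f'pics/{n}0.png'),n); print(n,(C*1e3).round(1).tolist(),np.linalg.norm(C-np.roll(C,-1,0),axis=1).round(4),(C.mean(0)*1e3).round(1))
E
```

```text
top [[-86.7, 66.3], [-185.1, 86.1], [-211.1, -40.3], [-113.1, -60.6]] [0.1004 0.1291 0.1001 0.1296] [-149.    12.9]
side [[-113.6, -62.3], [-87.7, 65.0], [-185.2, 85.3], [-211.6, -42.3]] [0.1299 0.0996 0.1303 0.1   ] [-149.5   11.4]
```

Both views agree: the plate is 11.6° out of square, with its rear corners at (-185,86) and (-211,-41) mm in the line frame. I'll move high to behind the plate, with the open fingers square to the line.

Emit:
play_rows --pt "91.8 0.4 -1.0 1.0 -0.8" --pt "91.8 1.0 -2.3 2 -1.6" --pt "91.8 1.6 -3.6 2.0 -2.4" --pt "91.8 2.2 -4.9 2.0 -3.2" --pt "91.8 2.8 -6.2 2.0 -4.0" --pt "91.8 3.4 -7.5 2.0 -4.8" --pt "91.8 4.0 -8.8 2.0 -5.6" --pt "91.8 4.6 -10.1 2.0 -6.4" --pt "91.8 5.2 -11.4 2.0 -7.2" --pt "91.8 5.8 -12.7 2.0 -8.0" --pt "91.8 6.4 -14.0 2.0 -8.8" --pt "91.8 7.0 -15.3 2.0 -9.6" --pt "91.8 7.6 -16.6 2.0 -10.4" --pt "91.8 8.2 -17.9 2.0 -11.2" --pt "91.8 8.7 -19.2 2.0 -12.0" --pt "91.8 9.3 -20.5 2.0 -12.8" --pt "91.8 9.9 -21.8 2.0 -13.6" --pt "91.8 10.4 -23.1 2.0 -14.4" --pt "91.8 11 -24.4 2.0 -15.2" --pt "91.8 11.4 -25.3 2.0 -16.0"

```text
t: 1.77
eef_pos: [0.5152, -0.1455, 0.2977]
tool_rot: [-2.352, -2.083, -0.0]
contact_force: [1.4, 0.8, 0.5]
gripper_width: 0.0916
```

```bash
cat > st.py <<'E'
from h import *
s=arm.get_state(); R=cv2.Rodrigues(s['tool_rot'])[0]
p=s['eef_pos']; w=p[:2]-np.array([.5655,.0739])
print('t',round(float(s['t']),2),'tcp',p.round(4),'L',(w@XD*1e3).round(1),(w@YD*1e3).round(1),'yaw',np.degrees(np.arctan2(R[1,1],R[0,1])).round(2),'want',np.degrees(np.arctan2(-YD[1],-YD[0])).round(2),'tilt',R[:2,2].round(4),'F',s['contact_force'].round(2),'M',s['moment'].round(2),'w',round(float(s['gripper_width']),4),'j',s['joint_pos'].round(2))
E
python3 st.py
```

```text
t 1.77 tcp [ 0.5152 -0.1455  0.2977] L -223.8 24.2 yaw -6.93 want -6.73 tilt [0.0002 0.0002] F [1.36 0.79 0.47] M [-0.03  0.01  0.01] w 0.0916 j [-0.42  0.28  0.78  1.75 -0.21  1.2   0.29]
```

Emit:
play_rows --pt "91.8 0 0 0 0" --pt "91.8 0 0 -1 0" --pt "91.8 0 0 -2.2 0" --pt "91.8 0 0 -3.4 0" --pt "91.8 0 0 -4.6 0" --pt "91.8 0 0 -5.8 0" --pt "91.8 0 0 -7 0" --pt "91.8 0 0 -8 0" --pt "91.8 0 0 -8.5 0" --pt "91.8 0 0 -8.8 0" --pt "91.8 0 0 -9 0" --pt "91.8 0 0 -9 0" --pt "91.8 0 0 -9 0" --pt "91.8 0 0 -9 0"

```text
t: 2.93
eef_pos: [0.5158, -0.1439, 0.0288]
tool_rot: [2.348, 2.085, 0.002]
contact_force: [-0.2, 0.2, -0.1]
gripper_width: 0.0918
```

```bash
python3 st.py
python3 - <<'E'
from h import *
for n in('top','side'): cv2.imwrite(f'pics/{n}1.png',arm.snapshot(n))
t=cv2.imread('pics/top1.png')[140:290,200:450]; cv2.imwrite('pics/c2.png',cv2.resize(t,None,fx=3.2,fy=3.2)[:600])
E
```

```text
t 2.93 tcp [ 0.5158 -0.1439  0.0288] L -222.1 23.9 yaw -6.78 want -6.73 tilt [ 0.0019 -0.0002] F [-0.17  0.17 -0.05] M [-0.1   0.04 -0.03] w 0.0918 j [-0.21  0.62  0.55  2.03 -0.53  0.63  0.57]
```

View pics/c2.png

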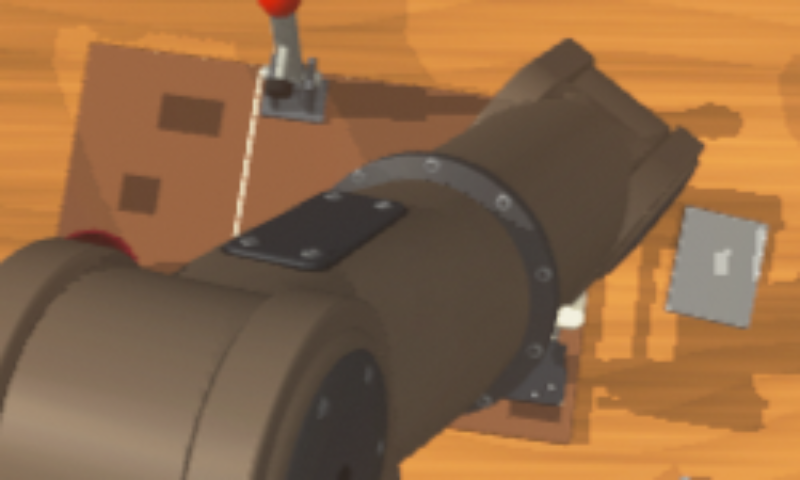

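View pics/side1.png

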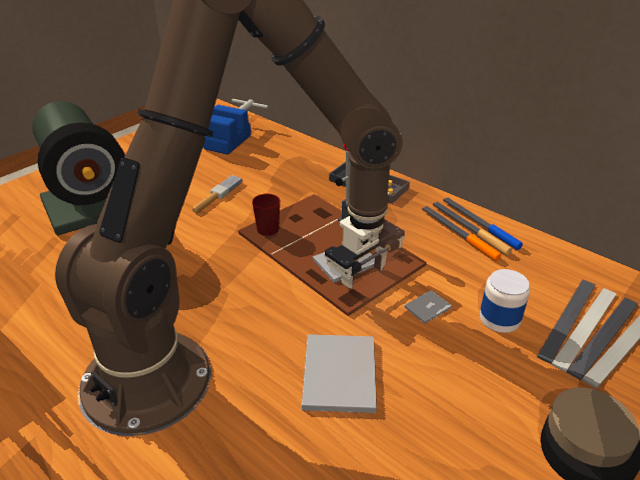

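Emit:
play_rows --pt "91.8 0 -0.15 0 0" --pt "91.8 0.17 -0.2 0 0" --pt "91.8 0.37 -0.2 -0.05 0" --pt "91.8 0.37 -0.15 -0.05 0" --pt "91.8 0.39 0 -0.05 0" --pt "91.8 0.41 0.2 -0.05 0" --pt "91.8 0.43 0.4 -0.05 0" --pt "91.8 0.46 0.6 -0.05 0" --pt "91.8 0.48 0.8 -0.05 0" --pt "91.8 0.5 1.0 -0.05 0" --pt "91.8 0.53 1.2 -0.05 0" --pt "91.8 0.55 1.4 -0.05 0" --pt "91.8 0.57 1.6 -0.05 0" --pt "91.8 0.6 1.8 -0.05 0" --pt "91.8 0.62 2.0 -0.05 0" --pt "91.8 0.64 2.15 -0.05 0" --pt "91.8 0.65 2.3 -0.05 0" --pt "91.8 0.67 2.4 -0.05 0" --pt "91.8 0.68 2.5 -0.05 0" --pt "91.8 0.68 2.5 -0.05 0"

```text
t: 4.7
eef_pos: [0.5354, -0.0679, 0.0262]
tool_rot: [-2.348, -2.087, -0.0]
contact_force: [-0.3, -0.3, 0.9]
gripper_width: 0.0916
```

```bash
python3 st.py
python3 - <<'E'
from h import *
for n in('top','side'): cv2.imwrite(f'pics/{n}2.png',arm.snapshot(n))
t=cv2.imread('pics/side2.png')[200:320,230:430]; cv2.imwrite('pics/c3.png',cv2.resize(t,None,fx=4,fy=4,interpolation=cv2.INTER_CUBIC)[:600])
E
```

```text
t 4.7 tcp [ 0.5354 -0.0679  0.0262] L -144.3 13.3 yaw -6.74 want -6.73 tilt [-0.0001  0.0005] F [-0.3  -0.26  0.85] M [-0.1   0.05 -0.03] w 0.0916 j [-0.36  0.63  0.55  2.02 -0.54  0.64  0.44]
```

View pics/c3.png

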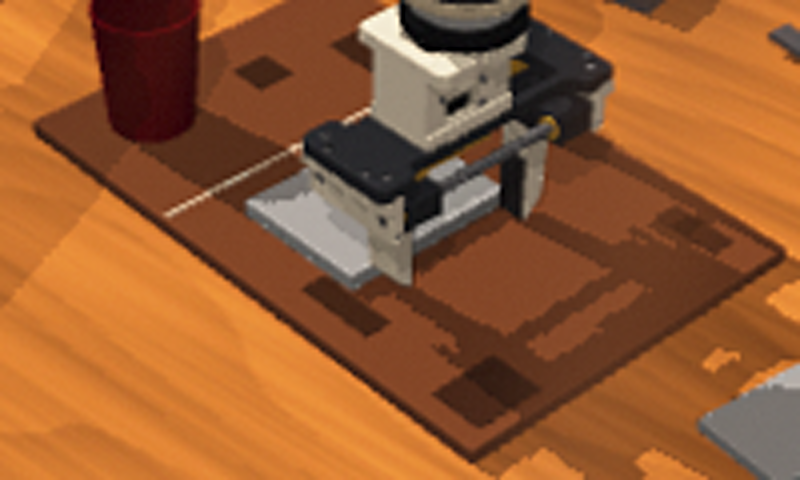

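View pics/top2.png

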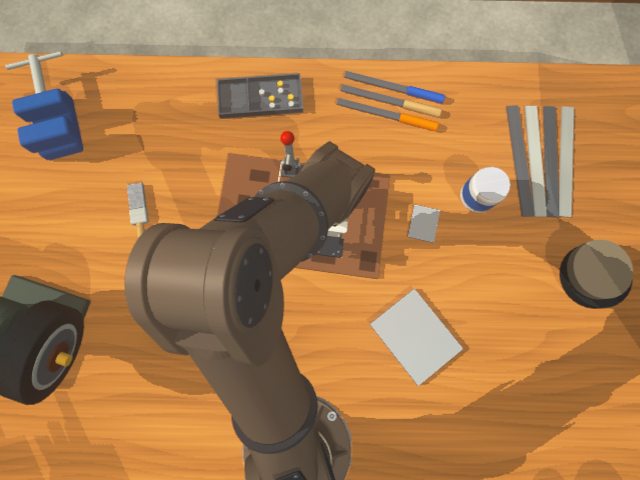

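Run:
```python
from h import *
print(ray('top',(0,0))[0],ray('side',(0,0))[0])
for a,b in(((352,160),(370,120)),((325,232),(360,237)),((365,175),(398,150)),((335,147),(360,112))):
    p,e=tri(a,b); print(p.round(3),e.round(3),(toL('top',p)*1e3).round(0))
t=cv2.imread('pics/side2.png')[60:310,200:500]; cv2.imwrite('pics/c4.png',cv2.resize(t,None,fx=2.4,fy=2.4))
```

```text
[ 0.26993146 -0.02604159  1.22002321] [-0.34101606 -0.75964114  0.91864949]
[ 0.572 -0.095  0.386] 0.002 [-166.  -26.]
[ 0.523 -0.081  0.096] 0.068 [-158.   24.]
[ 0.581 -0.141  0.322] 0.044 [-210.  -41.]
[ 0.59  -0.061  0.389] 0.009 [-130.  -40.]
```

View pics/c4.png

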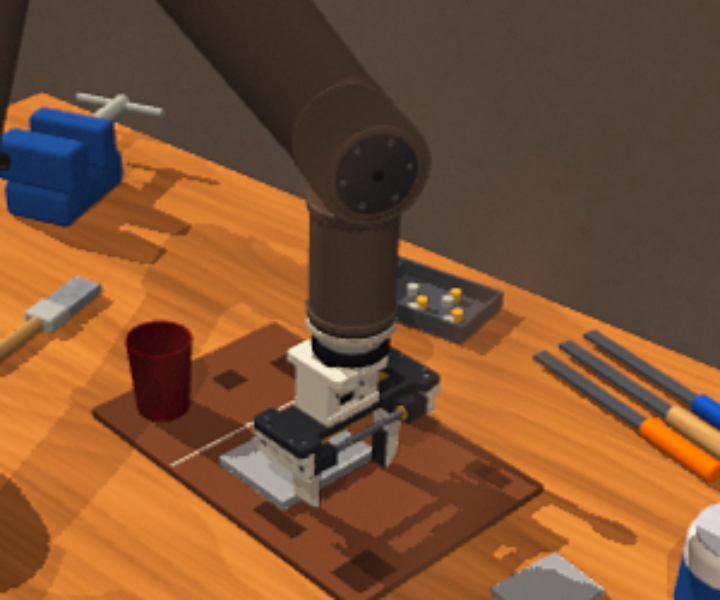

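Emit:
play_rows --pt "91.8 0.01 0.1 0 0" --pt "91.8 0.02 0.2 0 0" --pt "91.8 0.035 0.3 0 0" --pt "91.8 0.05 0.4 0 0" --pt "91.8 0.06 0.5 0 0" --pt "91.8 0.07 0.6 0 0" --pt "91.8 0.08 0.7 0 0" --pt "91.8 0.09 0.78 0 0" --pt "91.8 0.1 0.83 0 0" --pt "91.8 0.105 0.88 0 0" --pt "91.8 0.105 0.88 0 0" --pt "91.8 0.105 0.88 0 0"

```text
t: 5.8
eef_pos: [0.5386, -0.0419, 0.0263]
tool_rot: [-2.348, -2.086, -0.001]
contact_force: [0.5, -1.0, -0.4]
gripper_width: 0.0918
```

```bash
python3 st.py
python3 - <<'E'
from h import *
cv2.imwrite('pics/side3.png',arm.snapshot('side'))
t=cv2.imread('pics/side3.png')[190:310,230:430]; cv2.imwrite('pics/c5.png',cv2.resize(t,None,fx=4,fy=4,interpolation=cv2.INTER_CUBIC)[:600])
E
```

```text
t 5.8 tcp [ 0.5386 -0.0419  0.0263] L -118.1 13.1 yaw -6.76 want -6.73 tilt [0.0001 0.0004] F [ 0.51 -0.95 -0.43] M [-0.07  0.06 -0.01] w 0.0918 j [-0.41  0.63  0.56  2.02 -0.55  0.64  0.39]
```

View pics/c5.png

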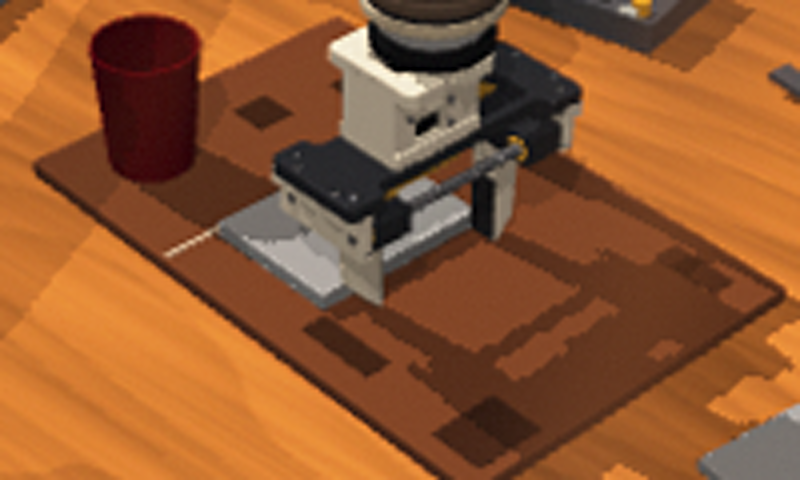

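Emit:
play_rows --pt "91.8 -0.02 -0.2 0 0" --pt "91.8 -0.05 -0.5 0 0" --pt "91.8 -0.1 -1.0 1.0 0" --pt "91.8 -0.2 -1.5 2.0 0" --pt "91.8 -0.8 -2.5 3 0" --pt "91.8 -1.4 -3.5 4 0" --pt "91.8 -2 -4.5 5 0" --pt "91.8 -2.6 -5.5 6 0" --pt "91.8 -3.2 -6.5 7 0" --pt "91.8 -3.8 -7.5 7 0" --pt "91.8 -4.4 -8.5 7 0" --pt "91.8 -5 -9.5 7 0" --pt "91.8 -5.4 -10.5 7 0" --pt "91.8 -5.8 -11.5 7 0" --pt "91.8 -6 -12 7 0" --pt "91.8 -6 -12 7 0" --pt "91.8 -6 -12 7 0"

```text
t: 7.27
eef_pos: [0.3569, -0.4035, 0.2362]
tool_rot: [-2.353, -2.082, 0.001]
contact_force: [-0.2, -0.7, -0.0]
gripper_width: 0.0917
```

```bash
python3 st.py
python3 - <<'E'
from h import *
for n in('top','side'): cv2.imwrite(f'pics/{n}4.png',arm.snapshot(n))
t=cv2.imread('pics/side4.png')[190:310,230:430]; cv2.imwrite('pics/c6.png',cv2.resize(t,None,fx=4,fy=4,interpolation=cv2.INTER_CUBIC)[:600])
for n in('top','side'):
    C=plate(cv2.imread(f'pics/{n}4.png'),n); print(n,(C*1e3).round(1).tolist(),np.linalg.norm(C-np.roll(C,-1,0),axis=1).round(4),(C.mean(0)*1e3).round(1))
E
```

```text
t 7.27 tcp [ 0.3569 -0.4035  0.2362] L -498.6 151.2 yaw -6.99 want -6.73 tilt [-0.0004 -0.0001] F [-0.18 -0.74 -0.02] M [-0.1   0.02 -0.  ] w 0.0917 j [ 0.13  0.36  0.83  1.83 -0.3   1.08  0.95]
top [[-4.8, 90.1], [-106.4, 89.3], [-106.5, -39.6], [-4.7, -40.0]] [0.1016 0.129  0.1018 0.1301] [-55.6  25. ]
side [[-6.9, -41.4], [-7.6, 89.0], [-106.8, 88.7], [-107.0, -41.7]] [0.1304 0.0992 0.1303 0.1001] [-57.1  23.7]
```

View pics/top4.png

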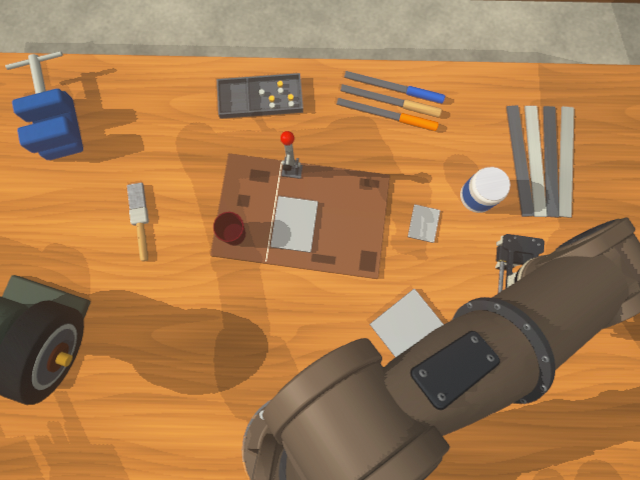

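View pics/c6.png

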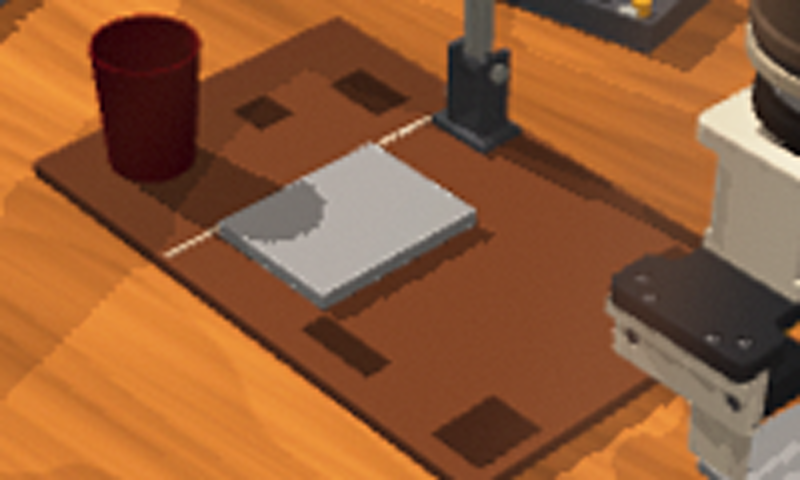

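Emit:
play_rows --pt "91.8 0.4 0.8 0 0" --pt "91.8 1.0 2.0 0 0" --pt "91.8 1.6 3.2 0 0" --pt "91.8 2.2 4.4 0 0" --pt "91.8 2.8 5.6 0 0" --pt "91.8 3.4 6.8 0 0" --pt "91.8 4.0 8.0 -1 0" --pt "91.8 4.6 9.2 -2 0" --pt "91.8 5.2 10 -3 0" --pt "91.8 5.7 10.5 -4 0" --pt "91.8 5.9 11 -5 0" --pt "91.8 5.95 11.3 -6 0" --pt "91.8 5.95 11.5 -6.6 0" --pt "91.8 5.95 11.6 -6.9 0" --pt "91.8 5.95 11.6 -7 0" --pt "91.8 5.95 11.6 -7 0" --pt "91.8 5.95 11.6 -7 0" --pt "91.8 5.95 11.6 -7 0"

```text
t: 8.87
eef_pos: [0.5379, -0.055, 0.0277]
tool_rot: [2.348, 2.084, 0.003]
contact_force: [-0.4, -0.5, -0.6]
gripper_width: 0.0919
```

```bash
python3 st.py
```

```text
t 8.87 tcp [ 0.5379 -0.055   0.0277] L -131.2 12.3 yaw -6.83 want -6.73 tilt [ 0.0026 -0.0001] F [-0.42 -0.47 -0.57] M [-0.11  0.04 -0.01] w 0.0919 j [-0.39  0.63  0.56  2.02 -0.54  0.64  0.41]
```

Emit:
play_rows --pt "91.8 0.01 0.1 -0.03 0.01" --pt "91.8 0.02 0.2 -0.03 0.01" --pt "91.8 0.035 0.3 -0.03 0.01" --pt "91.8 0.05 0.4 -0.03 0.01" --pt "91.8 0.055 0.45 -0.03 0.01" --pt "91.8 0.06 0.5 -0.03 0.01" --pt "91.8 0.065 0.55 -0.03 0.01" --pt "91.8 0.07 0.58 -0.03 0.01" --pt "91.8 0.07 0.59 -0.03 0.01" --pt "91.8 0.07 0.59 -0.03 0.01" --pt "91.8 0.07 0.59 -0.03 0.01"

```text
t: 9.78
eef_pos: [0.5393, -0.0368, 0.0254]
tool_rot: [2.348, 2.087, 0.0]
contact_force: [0.9, -3.4, 2.4]
gripper_width: 0.092
```

```bash
python3 st.py
```

```text
t 9.78 tcp [ 0.5393 -0.0368  0.0254] L -113.0 13.1 yaw -6.74 want -6.73 tilt [ 0.0004 -0.0002] F [ 0.88 -3.44  2.36] M [-0.72  0.03  0.01] w 0.092 j [-0.42  0.63  0.56  2.02 -0.55  0.64  0.38]
```

Emit:
play_rows --pt "91.8 -0.02 -0.2 0 0" --pt "91.8 -0.05 -0.5 0 0" --pt "91.8 -0.1 -1.0 1.0 0" --pt "91.8 -0.2 -1.5 2.0 0" --pt "91.8 -0.8 -2.5 3 0" --pt "91.8 -1.4 -3.5 4 0" --pt "91.8 -2 -4.5 5 0" --pt "91.8 -2.6 -5.5 6 0" --pt "91.8 -3.2 -6.5 7 0" --pt "91.8 -3.8 -7.5 7 0" --pt "91.8 -4.4 -8.5 7 0" --pt "91.8 -5 -9.5 7 0" --pt "91.8 -5.4 -10.5 7 0" --pt "91.8 -5.8 -11.5 7 0" --pt "91.8 -6 -12 7 0" --pt "91.8 -6 -12 7 0" --pt "91.8 -6 -12 7 0"

```text
t: 11.2
eef_pos: [0.3578, -0.3973, 0.2351]
tool_rot: [-2.35, -2.083, 0.0]
contact_force: [1.0, -0.3, -0.7]
gripper_width: 0.092
```

```bash
cat > pl.py <<'E'
from h import *
import sys
k=sys.argv[1]
for n in('top','side'):
    ims=[arm.snapshot(n) for _ in range(2)]
    img=ims[0]; cv2.imwrite(f'pics/{n}{k}.png',img)
    C=plate(img,n); print(n,(C*1e3).round(1).tolist(),np.linalg.norm(C-np.roll(C,-1,0),axis=1).round(4),(C.mean(0)*1e3).round(1))
t=cv2.imread(f'pics/top{k}.png')[150:270,205:335]; cv2.imwrite('pics/ct%s.png'%k,cv2.resize(t,None,fx=5,fy=5,interpolation=cv2.INTER_NEAREST)[:600])
t=cv2.imread(f'pics/side{k}.png')[195:285,255:375]; cv2.imwrite('pics/cs%s.png'%k,cv2.resize(t,None,fx=6,fy=6,interpolation=cv2.INTER_NEAREST)[:600])
E
python3 pl.py 5; python3 st.py
```

```text
top [[0.1, 89.7], [-101.4, 89.6], [-101.4, -39.9], [0.7, -39.7]] [0.1015 0.1295 0.1022 0.1294] [-50.5  24.9]
side [[-2.1, -41.6], [-2.6, 89.0], [-102.0, 88.7], [-101.8, -41.6]] [0.1305 0.0994 0.1303 0.0997] [-52.1  23.6]
t 11.4 tcp [ 0.3598 -0.3953  0.2351] L -490.1 149.3 yaw -6.61 want -6.73 tilt [0.0001 0.001 ] F [0.98 0.48 0.01] M [-0.1  -0.01 -0.  ] w 0.0918 j [ 0.12  0.36  0.83  1.84 -0.3   1.07  0.94]
```

View pics/ct5.png

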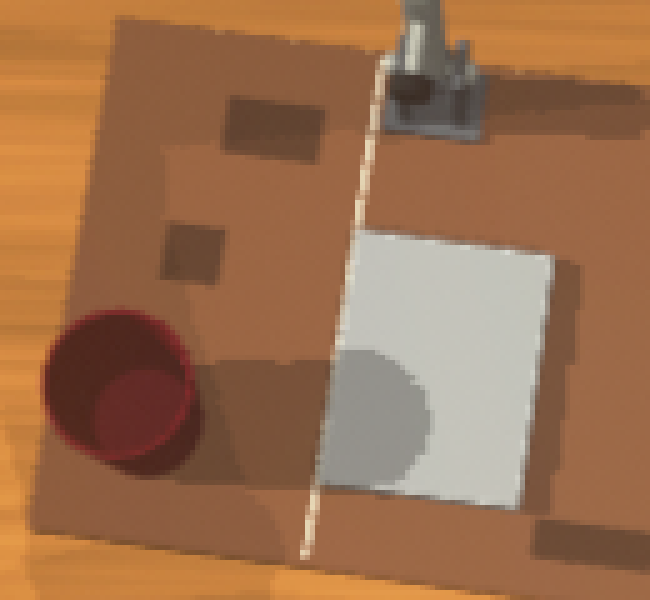

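View pics/cs5.png

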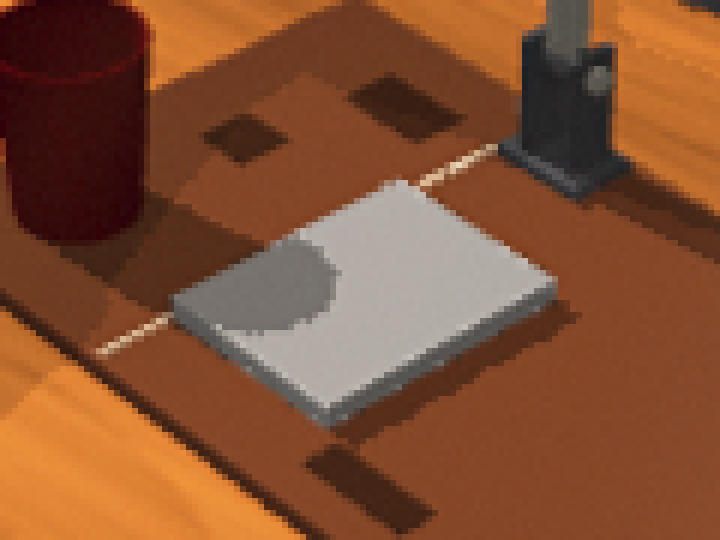

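Emit:
play_rows --pt "91.8 0.4 0.8 0 0" --pt "91.8 1.0 2.0 0 0" --pt "91.8 1.6 3.2 0 0" --pt "91.8 2.2 4.4 0 0" --pt "91.8 2.8 5.6 0 0" --pt "91.8 3.4 6.8 0 0" --pt "91.8 4.0 8.0 -1 0" --pt "91.8 4.6 9.2 -2 0" --pt "91.8 5.2 10 -3 0" --pt "91.8 5.7 10.5 -4 0" --pt "91.8 5.9 11 -5 0" --pt "91.8 5.95 11.2 -6 0" --pt "91.8 5.95 11.35 -6.6 0" --pt "91.8 5.95 11.5 -6.9 0" --pt "91.8 5.95 11.5 -7 0" --pt "91.8 5.95 11.5 -7 0" --pt "91.8 5.95 11.5 -7 0" --pt "91.8 5.95 11.5 -7 0"

```text
t: 12.9
eef_pos: [0.5385, -0.0522, 0.0268]
tool_rot: [2.347, 2.085, 0.003]
contact_force: [-0.1, -1.7, -0.6]
gripper_width: 0.0916
```

```bash
python3 st.py
```

```text
t 12.9 tcp [ 0.5385 -0.0522  0.0268] L -128.4 12.0 yaw -6.77 want -6.73 tilt [ 0.0026 -0.0001] F [-0.14 -1.73 -0.56] M [-0.13  0.09  0.02] w 0.0916 j [-0.39  0.63  0.55  2.02 -0.54  0.64  0.4 ]
```

Emit:
play_rows --pt "91.8 0.01 0.1 -0.01 0" --pt "91.8 0.02 0.2 -0.01 0" --pt "91.8 0.035 0.3 -0.01 0" --pt "91.8 0.05 0.4 -0.01 0" --pt "91.8 0.055 0.45 -0.01 0" --pt "91.8 0.06 0.49 -0.01 0" --pt "91.8 0.06 0.51 -0.01 0" --pt "91.8 0.06 0.52 -0.01 0" --pt "91.8 0.06 0.53 -0.01 0" --pt "91.8 0.06 0.53 -0.01 0" --pt "91.8 0.06 0.53 -0.01 0" --pt "91.8 0.06 0.53 -0.01 0"

```text
t: 13.9
eef_pos: [0.5394, -0.036, 0.0251]
tool_rot: [2.348, 2.087, -0.0]
contact_force: [-0.1, -2.5, 1.0]
gripper_width: 0.0917
```

```bash
python3 st.py
```

```text
t 13.9 tcp [ 0.5394 -0.036   0.0251] L -112.2 13.0 yaw -6.75 want -6.73 tilt [ 0.0001 -0.0002] F [-0.08 -2.49  1.04] M [-0.67  0.09 -0.08] w 0.0917 j [-0.42  0.63  0.55  2.02 -0.55  0.64  0.38]
```

Emit:
play_rows --pt "91.8 0.0 0.01 0 0" --pt "91.8 0.0 0.02 0 0" --pt "91.8 0.0 0.02 0 0" --pt "91.8 0.0 0.02 0 0"

```text
t: 14.23
eef_pos: [0.5394, -0.0351, 0.0251]
tool_rot: [2.348, 2.087, 0.0]
contact_force: [0.2, -2.7, 0.9]
gripper_width: 0.0919
```

```bash
python3 st.py
```

```text
t 14.23 tcp [ 0.5394 -0.0351  0.0251] L -111.3 13.1 yaw -6.73 want -6.73 tilt [ 0.0001 -0.    ] F [ 0.23 -2.72  0.87] M [-0.71  0.06 -0.05] w 0.0919 j [-0.42  0.63  0.55  2.02 -0.55  0.64  0.38]
```

Emit:
play_rows --pt "91.8 -0.02 -0.2 0 0" --pt "91.8 -0.05 -0.5 0 0" --pt "91.8 -0.1 -1.0 1.0 0" --pt "91.8 -0.2 -1.5 2.0 0" --pt "91.8 -0.8 -2.5 3 0" --pt "91.8 -1.4 -3.5 4 0" --pt "91.8 -2 -4.5 5 0" --pt "91.8 -2.6 -5.5 6 0" --pt "91.8 -3.2 -6.5 7 0" --pt "91.8 -3.8 -7.5 7.5 0" --pt "91.8 -4.4 -8.5 8 0" --pt "91.8 -5 -9.5 8.5 0" --pt "91.8 -5.4 -10.5 9 0" --pt "91.8 -5.8 -11.5 9 0" --pt "91.8 -6 -12 9 0" --pt "91.8 -6 -12 9 0" --pt "91.8 -6 -12 9 0"

```text
t: 15.65
eef_pos: [0.3582, -0.3959, 0.2948]
tool_rot: [-2.351, -2.083, -0.0]
contact_force: [-0.5, 1.2, -0.1]
gripper_width: 0.092
```

```bash
python3 pl.py 6; python3 st.py
python3 - <<'E'
from h import *
B={}
for n in('top','side'):
    B[n]=red_blobs(cv2.imread(f'pics/{n}6.png')); print([(s.tolist(),c.round(1)) for s,c in B[n]])
p,e=tri(B['top'][0][1],B['side'][0][1]); print('ball',p.round(4),e)
E
```

```text
top [[0.0, 89.8], [-99.4, 89.8], [-100.0, -39.7], [0.6, -39.6]] [0.0995 0.1296 0.1006 0.1293] [-49.7  25.1]
side [[-0.0, -41.6], [-1.0, 89.4], [-100.2, 88.5], [-100.4, -41.0]] [0.131  0.0992 0.1296 0.1003] [-50.4  23.8]
t 15.85 tcp [ 0.3601 -0.3938  0.2947] L -488.5 149.2 yaw -6.61 want -6.73 tilt [-0.0002  0.0011] F [ 0.55  0.12 -0.33] M [-0.1   0.03  0.03] w 0.0918 j [ 0.07  0.3   0.87  1.76 -0.24  1.2   0.89]
[([281, 131, 13, 14, 134], array([286.9, 137.4]))]
[([344, 139, 12, 11, 99], array([349.1, 143.9]))]
ball [0.6665 0.0307 0.2505] 0.0012994327165031844
```

View pics/ct6.png

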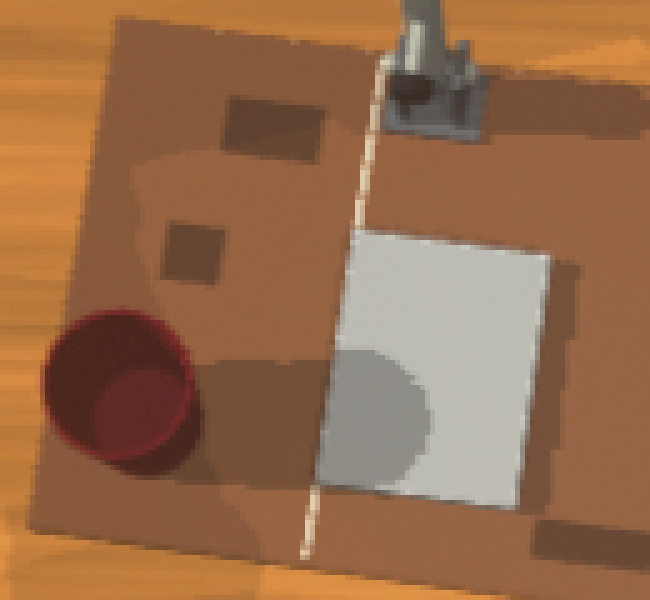

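View pics/cs6.png

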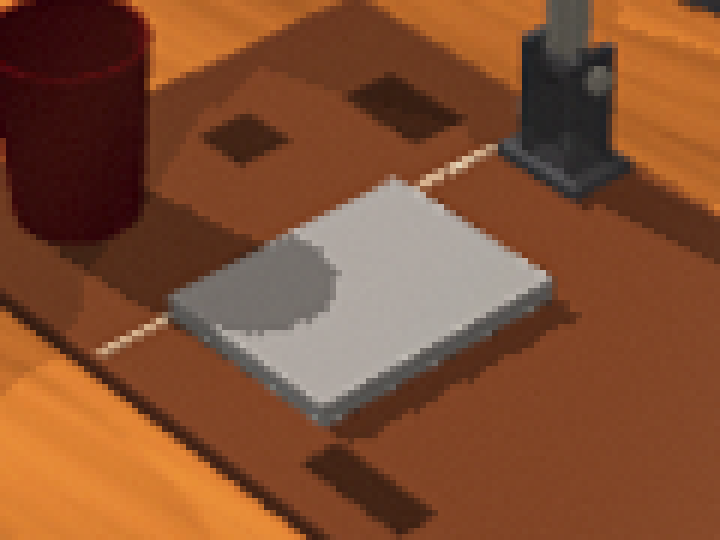

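The edge is on the line: the top view puts it at about +0.3 mm and the side view at about -0.3 mm, and it is square. The ball is at (0.6665, 0.0307, ~0.247). I'll move above it with the jaws along line x.

Emit:
play_rows --pt "91.8 0.2 0.3 0.6 -0.5" --pt "91.8 0.7 1.0 1.2 -1.5" --pt "91.8 1.3 1.8 1.2 -2.5" --pt "91.8 1.9 2.6 1.2 -3.5" --pt "91.8 2.5 3.4 1.2 -4.5" --pt "91.8 3.1 4.3 1.2 -5.5" --pt "91.8 3.7 5.1 1.2 -6.5" --pt "91.8 4.3 5.9 1.2 -7.5" --pt "91.8 4.9 6.8 1.2 -8.5" --pt "91.8 5.5 7.6 1.2 -9.5" --pt "91.8 6.1 8.5 1.2 -10.5" --pt "91.8 6.7 9.3 1.2 -11.5" --pt "91.8 7.3 10.2 1.2 -12.5" --pt "91.8 7.9 11.0 1.2 -13.5" --pt "91.8 8.5 11.8 1.2 -14.5" --pt "91.8 9.1 12.7 1.2 -15.5" --pt "91.8 9.7 13.4 1.2 -16.5" --pt "91.8 10.1 14.0 1.2 -17.5" --pt "91.8 10.2 14.15 1.2 -18" --pt "91.8 10.2 14.15 1.2 -18"

```text
t: 17.52
eef_pos: [0.666, 0.0337, 0.3296]
tool_rot: [3.136, -0.178, -0.003]
contact_force: [-0.4, 1.1, -0.8]
gripper_width: 0.0916
```

```bash
python3 st.py
python3 - <<'E'
from h import *
for n in('side',): cv2.imwrite(f'pics/{n}7.png',arm.snapshot(n))
E
```

```text
t 17.52 tcp [0.666  0.0337 0.3296] L -28.2 -104.5 yaw -96.51 want -6.73 tilt [-0.0017 -0.0003] F [-0.36  1.08 -0.82] M [-0.04  0.22 -0.  ] w 0.0916 j [-0.73  0.64  1.12  1.37 -0.57  1.48 -1.33]
```

View pics/side7.png

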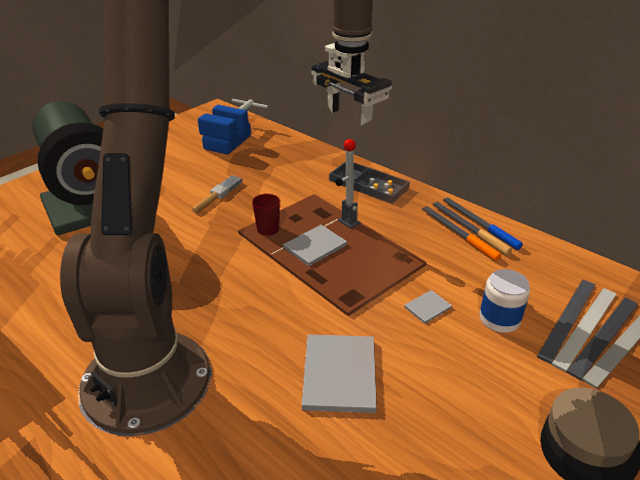

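Emit:
play_rows --pt "91.8 0 -0.08 -0.3 0" --pt "91.8 0 -0.08 -0.9 0" --pt "91.8 0 -0.08 -1.5 0" --pt "91.8 0 -0.08 -2.1 0" --pt "91.8 0 -0.08 -2.6 0" --pt "91.8 0 -0.08 -3.0 0" --pt "91.8 0 -0.08 -3.05 0" --pt "91.8 0 -0.08 -3.05 0" --pt "91.8 0 -0.08 -3.05 0"

```text
t: 18.32
eef_pos: [0.6655, 0.0264, 0.2404]
tool_rot: [-3.136, 0.185, -0.001]
contact_force: [0.2, -0.1, 0.8]
gripper_width: 0.0922
```

```bash
python3 st.py
python3 - <<'E'
from h import *
for n in('side','top'):
    im=arm.snapshot(n);cv2.imwrite(f'pics/{n}8.png',im)
    print(red_blobs(im))
a=cv2.imread('pics/side8.png')[70:230,270:430]; b=cv2.imread('pics/top8.png')[80:240,220:380]
cv2.imwrite('pics/c8.png',cv2.resize(np.hstack([a,b]),None,fx=2.5,fy=2.5))
E
```

```text
t 18.32 tcp [0.6655 0.0264 0.2404] L -35.4 -104.9 yaw -96.74 want -6.73 tilt [ 0.0009 -0.    ] F [ 0.18 -0.11  0.77] M [-0.07  0.24  0.  ] w 0.0922 j [-0.72  0.69  1.08  1.51 -0.62  1.31 -1.27]
[(array([344, 139,  11,  10,  79], dtype=int32), array([348.93670886, 143.96202532]))]
[]
```

View pics/c8.png

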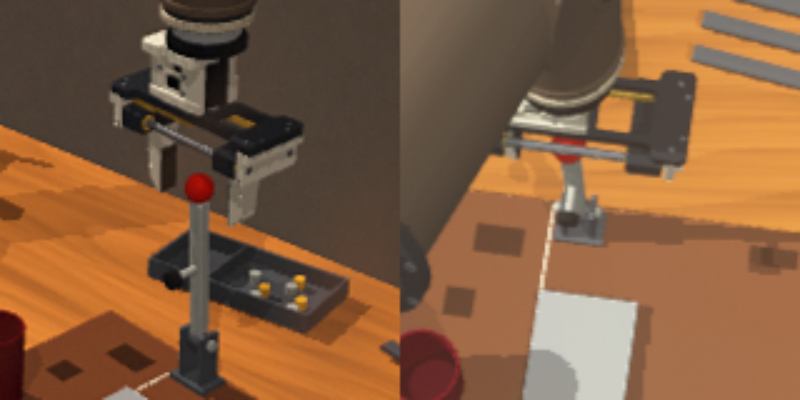

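Run:
```python
from h import *
print(proj('side',[(.6655,.0264,.2484),(.6665,.0307,.2484),(.6665,.0307,.2457),(.6655,.0264,.2294)]))
```

```text
[[350.4446004  145.32204461]
 [349.33316791 144.62739564]
 [349.29790149 145.61804702]
 [350.18875651 152.25394222]]
```

Emit:
play_rows --pt "91.8 0.02 0.14 0 0" --pt "91.8 0.02 0.14 0 0" --pt "60 0.02 0.14 0 0" --pt "45 0.02 0.14 0 0" --pt "40 0.02 0.14 0 0" --pt "36 0.02 0.14 0 0" --pt "36 0.02 0.14 0 0"

```text
t: 19.0
eef_pos: [0.666, 0.0311, 0.2395]
tool_rot: [3.136, -0.185, -0.0]
contact_force: [-0.5, 0.3, 0.0]
gripper_width: 0.0629
```

```bash
python3 st.py
```

```text
t 19.0 tcp [0.666  0.0311 0.2395] L -30.7 -104.8 yaw -96.74 want -6.73 tilt [-0.0001 -0.0001] F [-0.47  0.32  0.04] M [-0.07  0.2  -0.04] w 0.0629 j [-0.73  0.7   1.08  1.51 -0.62  1.31 -1.28]
```

Emit:
play_rows --pt "30 0 0 0 0" --pt "20 0 0 0 0" --pt "10 0 0 0 0" --pt "10 0 0 0 0" --pt "10 0 0 0 0" --pt "10 0 0 0 0"

```text
t: 19.5
eef_pos: [0.666, 0.0313, 0.2395]
tool_rot: [-3.136, 0.184, 0.0]
contact_force: [-0.0, 0.1, 0.6]
gripper_width: 0.0282
```

```bash
python3 st.py;  python3 - <<'E'
from h import *
for n in('side',):
    im=arm.snapshot(n);cv2.imwrite(f'pics/{n}9.png',im)
    print(red_blobs(im))
a=cv2.imread('pics/side9.png')[70:230,270:430]
cv2.imwrite('pics/c9.png',cv2.resize(a,None,fx=3.5,fy=3.5))
E
```

```text
t 19.5 tcp [0.666  0.0313 0.2395] L -30.6 -104.8 yaw -96.73 want -6.73 tilt [-0.0001  0.    ] F [-0.    0.13  0.56] M [-0.02  0.16  0.02] w 0.0282 j [-0.73  0.7   1.08  1.51 -0.62  1.31 -1.28]
[(array([344, 139,   6,  10,  34], dtype=int32), array([347.02941176, 144.61764706]))]
```

View pics/c9.png

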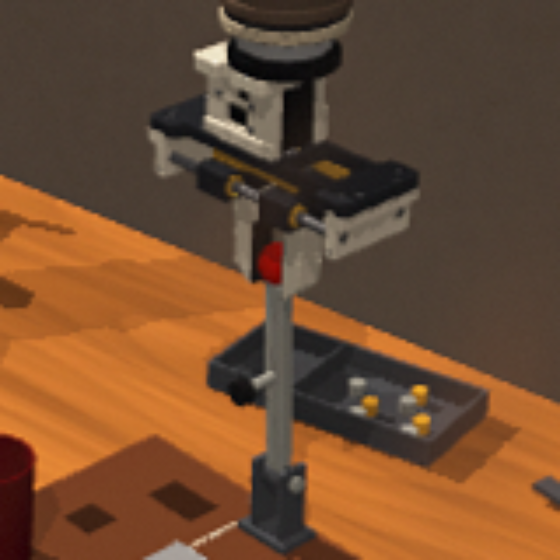

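Emit:
play_rows --pt "5 -0.3 0.04 -0.03 0" --pt "5 -0.68 0.08 -0.08 0" --pt "5 -0.97 0.11 -0.14 0" --pt "5 -1.26 0.15 -0.21 0" --pt "5 -1.26 0.15 -0.21 0" --pt "5 -1.26 0.15 -0.21 0"

```text
t: 20.05
eef_pos: [0.6284, 0.0357, 0.2339]
tool_rot: [-3.136, 0.184, -0.001]
contact_force: [-0.6, 0.0, 6.9]
gripper_width: 0.0283
```

```bash
python3 st.py;  python3 - <<'E'
from h import *
for n in('side',):
    im=arm.snapshot(n);cv2.imwrite(f'pics/{n}10.png',im)
a=cv2.imread('pics/side10.png')[70:270,250:430]
cv2.imwrite('pics/c10.png',cv2.resize(a,None,fx=3,fy=3))
E
```

```text
t 20.05 tcp [0.6284 0.0357 0.2339] L -30.6 -67.0 yaw -96.72 want -6.73 tilt [0.0009 0.0001] F [-0.55  0.05  6.88] M [-0.07  0.28  0.06] w 0.0283 j [-0.8   0.65  1.1   1.62 -0.6   1.25 -1.27]
```

View pics/c10.png

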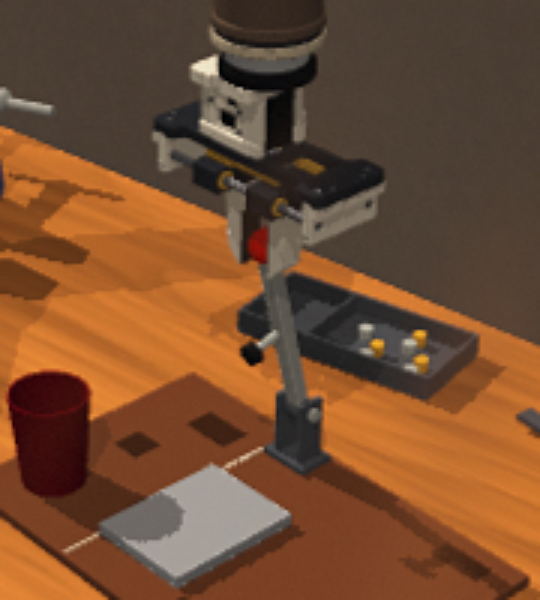

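Emit:
play_rows --pt "5 -0.29 0.03 -0.04 0" --pt "5 -0.57 0.07 -0.12 0" --pt "5 -0.84 0.1 -0.23 0" --pt "5 -1.11 0.13 -0.36 0" --pt "5 -1.38 0.16 -0.5 0" --pt "5 -1.63 0.19 -0.66 0" --pt "5 -1.88 0.22 -0.83 0" --pt "5 -2.11 0.25 -1.02 0" --pt "5 -2.34 0.28 -1.22 0" --pt "5 -2.56 0.3 -1.42 0" --pt "5 -2.77 0.33 -1.64 0" --pt "5 -2.97 0.35 -1.86 0" --pt "5 -2.97 0.35 -1.86 0" --pt "5 -2.97 0.35 -1.86 0"

```text
t: 21.27
eef_pos: [0.5375, 0.0465, 0.1768]
tool_rot: [-3.136, 0.185, 0.006]
contact_force: [-6.6, 1.3, 1.1]
gripper_width: 0.0282
```

```bash
python3 st.py;  python3 - <<'E'
from h import *
for n in('side',):
    im=arm.snapshot(n);cv2.imwrite(f'pics/{n}11.png',im)
a=cv2.imread('pics/side11.png')[100:290,240:430]
cv2.imwrite('pics/c11.png',cv2.resize(a,None,fx=3,fy=3))
E
```

```text
t 21.27 tcp [0.5375 0.0465 0.1768] L -30.5 24.6 yaw -96.75 want -6.73 tilt [-0.0038  0.0008] F [-6.58  1.31  1.13] M [ 0.15  1.35 -0.01] w 0.0282 j [-0.94  0.57  1.13  1.91 -0.6   1.05 -1.24]
```

View pics/c11.png

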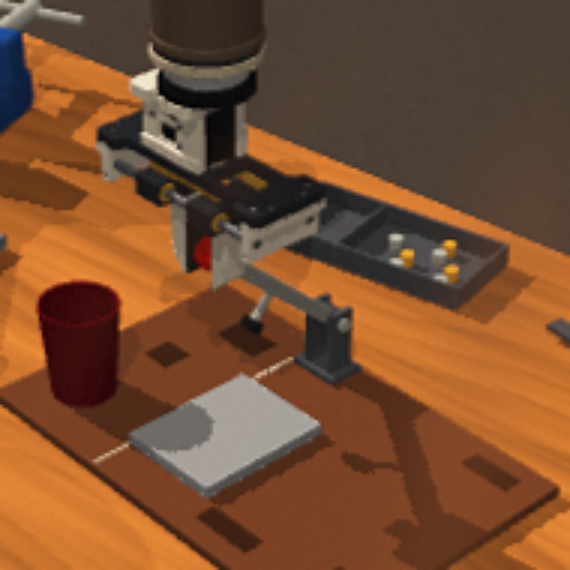

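Emit:
play_rows --pt "5 -0.22 0.02 -0.23 0" --pt "5 -0.44 0.05 -0.48 0" --pt "5 -0.6 0.07 -0.73 0" --pt "5 -0.76 0.09 -0.99 0" --pt "5 -0.9 0.1 -1.26 0" --pt "5 -1.02 0.12 -1.53 0" --pt "5 -1.13 0.13 -1.81 0" --pt "5 -1.22 0.14 -2.1 0" --pt "5 -1.3 0.15 -2.38 0" --pt "5 -1.37 0.16 -2.68 0" --pt "5 -1.41 0.16 -2.9 0" --pt "5 -1.42 0.16 -2.98 0" --pt "5 -1.42 0.16 -2.98 0"

```text
t: 22.4
eef_pos: [0.4954, 0.0514, 0.0872]
tool_rot: [-3.136, 0.184, 0.005]
contact_force: [-1.3, 1.4, -6.8]
gripper_width: 0.0285
```

```bash
python3 st.py;  python3 - <<'E'
from h import *
for n in('side',):
    im=arm.snapshot(n);cv2.imwrite(f'pics/{n}12.png',im)
a=cv2.imread('pics/side12.png')[140:290,240:430]
cv2.imwrite('pics/c12.png',cv2.resize(a,None,fx=4,fy=4))
E
```

```text
t 22.4 tcp [0.4954 0.0514 0.0872] L -30.5 67.0 yaw -96.72 want -6.73 tilt [-0.0031  0.0006] F [-1.29  1.44 -6.79] M [0.34 0.61 0.08] w 0.0285 j [-0.91  0.62  1.02  2.1  -0.73  0.84 -1.13]
```

View pics/c12.png

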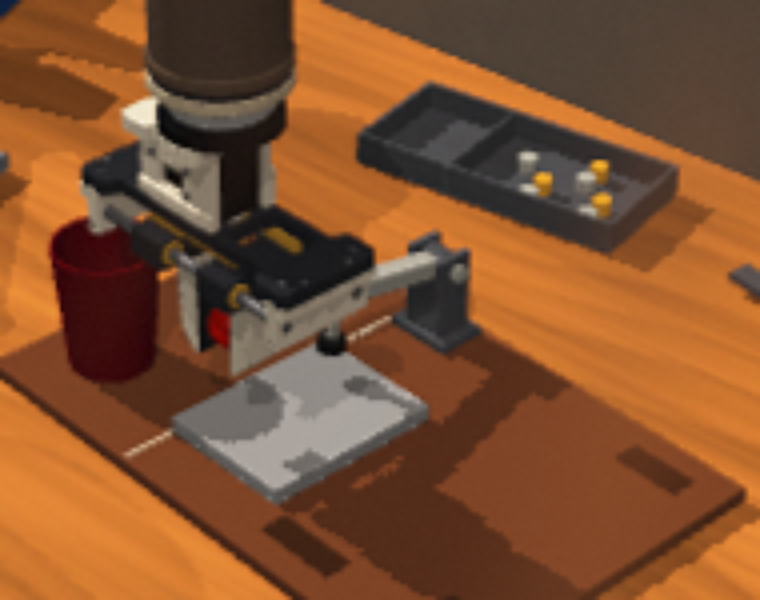

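```bash
python3 - <<'E'
from h import *
im=cv2.imread('pics/top6.png'); hsv=cv2.cvtColor(im,cv2.COLOR_BGR2HSV)
print('rim',(toL('top',onz('top',(227.5,226),.102))*1e3).round(1), (toL('top',onz('top',(243,226),.102))*1e3).round(1))
E
python3 st.py
```

```text
rim [90.2 68.9] [54.6 64. ]
t 22.45 tcp [0.4954 0.0514 0.0872] L -30.5 67.0 yaw -96.72 want -6.73 tilt [-0.003   0.0004] F [-2.49  2.98 -7.46] M [ 0.42  0.71 -0.04] w 0.0285 j [-0.91  0.62  1.02  2.1  -0.73  0.84 -1.13]
```

Run:
```python
from h import *
w=np.array([.4954,.0514])
for dy in(-.037,0,.037):
  for z in(.13,.142,.15): print(dy,z,[proj('side',[(*(w+XD*e+YD*dy),z)])[0].round(0) for e in(.065,.08,.095)])
a=cv2.imread('pics/side12.png')[180:245,250:340]
cv2.imwrite('pics/c13.png',cv2.resize(a,None,fx=8,fy=8))
```

```text
-0.037 0.13 [array([291., 195.]), array([287., 192.]), array([283., 190.])]
-0.037 0.142 [array([291., 191.]), array([287., 188.]), array([283., 186.])]
-0.037 0.15 [array([291., 188.]), array([287., 186.]), array([283., 183.])]
0 0.13 [array([279., 200.]), array([276., 198.]), array([272., 195.])]
0 0.142 [array([279., 196.]), array([275., 194.]), array([272., 191.])]
0 0.15 [array([279., 193.]), array([275., 191.]), array([271., 188.])]
0.037 0.13 [array([268., 206.]), array([264., 203.]), array([260., 201.])]
0.037 0.142 [array([267., 201.]), array([264., 199.]), array([260., 196.])]
0.037 0.15 [array([267., 199.]), array([263., 196.]), array([260., 194.])]
```

View pics/c13.png

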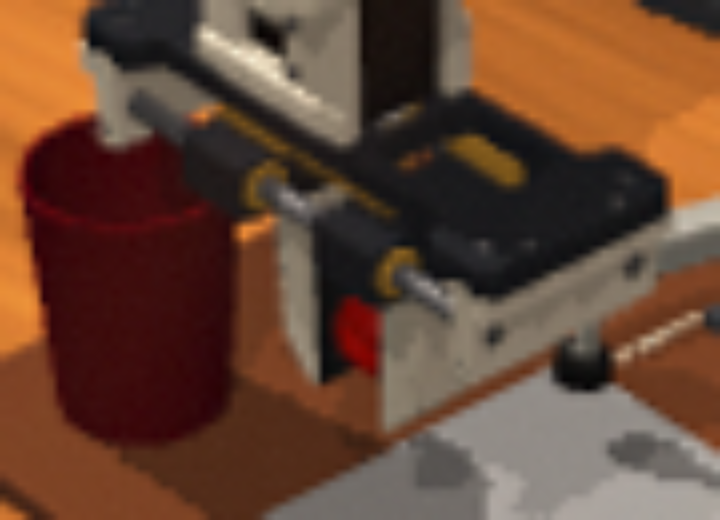

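Emit:
play_rows --pt "5 -0.01 0 -0.15 0" --pt "5 -0.02 0 -0.3 0" --pt "5 -0.03 0 -0.45 0" --pt "5 -0.03 0 -0.55 0" --pt "5 -0.04 0 -0.65 0" --pt "5 -0.04 0 -0.7 0" --pt "5 -0.04 0 -0.7 0"

```text
t: 23.03
eef_pos: [0.4937, 0.0516, 0.0665]
tool_rot: [-3.135, 0.184, 0.006]
contact_force: [-6.8, 2.5, -1.0]
gripper_width: 0.0285
```

```bash
python3 st.py
```

```text
t 23.03 tcp [0.4937 0.0516 0.0665] L -30.5 68.7 yaw -96.71 want -6.73 tilt [-0.0036  0.0013] F [-6.81  2.55 -1.03] M [0.57 1.41 0.01] w 0.0285 j [-0.88  0.65  0.98  2.11 -0.77  0.8  -1.1 ]
```

Emit:
play_rows --pt "5 -0.05 0.02 0 0" --pt "5 -0.05 0.02 -0.04 0" --pt "5 -0.05 0.02 -0.08 0" --pt "5 -0.05 0.02 -0.12 0" --pt "5 -0.05 0.02 -0.12 0"

```text
t: 23.45
eef_pos: [0.4935, 0.0516, 0.0635]
tool_rot: [-3.136, 0.184, 0.001]
contact_force: [-3.8, 1.4, 2.1]
gripper_width: 0.0284
```

```bash
python3 st.py
```

```text
t 23.45 tcp [0.4935 0.0516 0.0635] L -30.5 68.9 yaw -96.73 want -6.73 tilt [-0.0007  0.0005] F [-3.81  1.42  2.05] M [0.26 1.02 0.02] w 0.0284 j [-0.88  0.65  0.97  2.12 -0.78  0.79 -1.09]
```

Emit:
play_rows --pt "5 -0.03 0.02 -0.03 0" --pt "5 -0.03 0.02 -0.06 0" --pt "5 -0.03 0.02 -0.06 0" --pt "5 -0.03 0.02 -0.06 0"

```text
t: 23.78
eef_pos: [0.4935, 0.0517, 0.062]
tool_rot: [3.136, -0.185, 0.002]
contact_force: [-2.8, -1.1, 4.1]
gripper_width: 0.0282
```

```bash
python3 st.py
```

```text
t 23.78 tcp [0.4935 0.0517 0.062 ] L -30.5 68.9 yaw -96.76 want -6.73 tilt [ 0.001  -0.0005] F [-2.76 -1.14  4.09] M [-0.09  0.65  0.05] w 0.0282 j [-0.88  0.65  0.97  2.12 -0.79  0.78 -1.09]
```

Emit:
play_rows --pt "5 -0.02 0 -0.02 0" --pt "5 -0.02 0 -0.04 0" --pt "5 -0.02 0 -0.04 0" --pt "5 -0.02 0 -0.04 0"

```text
t: 24.12
eef_pos: [0.4934, 0.0517, 0.0609]
tool_rot: [3.136, -0.185, 0.003]
contact_force: [-0.8, -1.3, 5.1]
gripper_width: 0.0284
```

```bash
python3 st.py;python3 - <<'E'
from h import *
im=arm.snapshot('side')
cv2.imwrite('pics/c14.png',cv2.resize(im[180:270,250:370],None,fx=6,fy=6))
E
```

```text
t 24.12 tcp [0.4934 0.0517 0.0609] L -30.5 69.0 yaw -96.75 want -6.73 tilt [ 0.002  -0.0006] F [-0.76 -1.34  5.09] M [-0.37  0.15 -0.02] w 0.0284 j [-0.88  0.65  0.97  2.12 -0.79  0.78 -1.09]
```

View pics/c14.png

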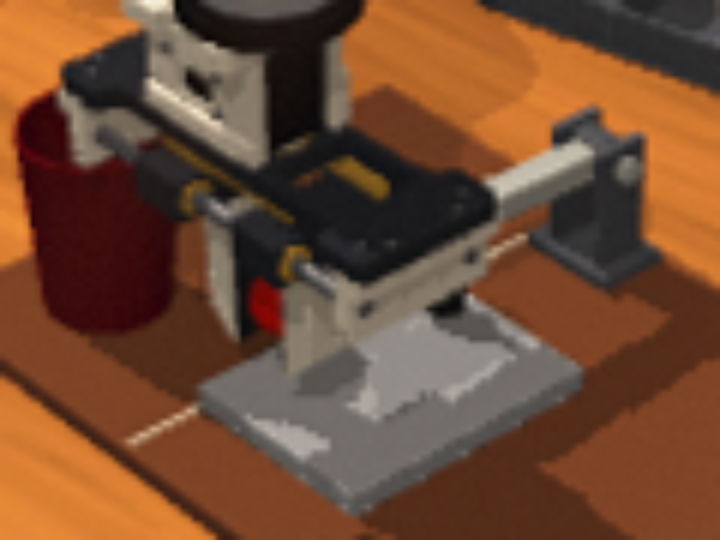

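Emit:
play_rows --pt "5 0 0 -0.02 0" --pt "5 0 0 -0.04 0" --pt "5 0 0 -0.04 0" --pt "5 0 0 -0.04 0"

```text
t: 24.5
eef_pos: [0.4933, 0.0517, 0.0596]
tool_rot: [3.136, -0.185, 0.003]
contact_force: [0.9, -0.9, 4.9]
gripper_width: 0.0283
```

```bash
python3 st.py
```

```text
t 24.5 tcp [0.4933 0.0517 0.0596] L -30.5 69.1 yaw -96.75 want -6.73 tilt [ 0.0019 -0.0007] F [ 0.93 -0.85  4.93] M [-0.38 -0.08 -0.02] w 0.0283 j [-0.88  0.65  0.97  2.12 -0.79  0.78 -1.09]
```

Emit:
play_rows --pt "5 0 0 -0.02 0" --pt "5 0 0 -0.04 0" --pt "5 0 0 -0.04 0" --pt "5 0 0 -0.04 0"

```text
t: 24.83
eef_pos: [0.4933, 0.0518, 0.0584]
tool_rot: [3.136, -0.185, 0.003]
contact_force: [2.0, -2.9, 4.8]
gripper_width: 0.0282
```

```bash
python3 st.py
```

```text
t 24.83 tcp [0.4933 0.0518 0.0584] L -30.4 69.1 yaw -96.74 want -6.73 tilt [ 0.0018 -0.0007] F [ 2.01 -2.93  4.85] M [-0.58 -0.28  0.  ] w 0.0282 j [-0.87  0.65  0.96  2.13 -0.79  0.77 -1.08]
```

Emit:
play_rows --pt "5 0 0.01 -0.02 0" --pt "5 0 0.01 -0.04 0" --pt "5 0 0.01 -0.04 0" --pt "5 0 0.01 -0.04 0"

```text
t: 25.17
eef_pos: [0.4932, 0.0518, 0.0572]
tool_rot: [3.135, -0.185, 0.003]
contact_force: [1.6, -4.3, 5.5]
gripper_width: 0.0282
```

```bash
python3 st.py
```

```text
t 25.17 tcp [0.4932 0.0518 0.0572] L -30.4 69.2 yaw -96.76 want -6.73 tilt [ 0.0018 -0.0011] F [ 1.63 -4.35  5.53] M [-0.87 -0.39  0.  ] w 0.0282 j [-0.87  0.66  0.96  2.13 -0.8   0.77 -1.08]
```

Emit:
play_rows --pt "5 0 -0.03 -0.02 0" --pt "5 0 -0.03 -0.04 0" --pt "5 0 -0.03 -0.04 0" --pt "5 0 -0.03 -0.04 0"

```text
t: 25.5
eef_pos: [0.4932, 0.0518, 0.0559]
tool_rot: [-3.136, 0.184, -0.002]
contact_force: [4.3, -1.4, 4.4]
gripper_width: 0.0285
```

```bash
python3 st.py;python3 - <<'E'
from h import *
im=arm.snapshot('side'); cv2.imwrite('pics/side15.png',im)
cv2.imwrite('pics/c15.png',cv2.resize(im[180:270,250:370],None,fx=6,fy=6))
E
```

```text
t 25.5 tcp [0.4932 0.0518 0.0559] L -30.5 69.2 yaw -96.72 want -6.73 tilt [0.0015 0.    ] F [ 4.28 -1.36  4.38] M [-0.31 -0.64 -0.03] w 0.0285 j [-0.87  0.66  0.96  2.13 -0.8   0.77 -1.08]
```

View pics/c15.png

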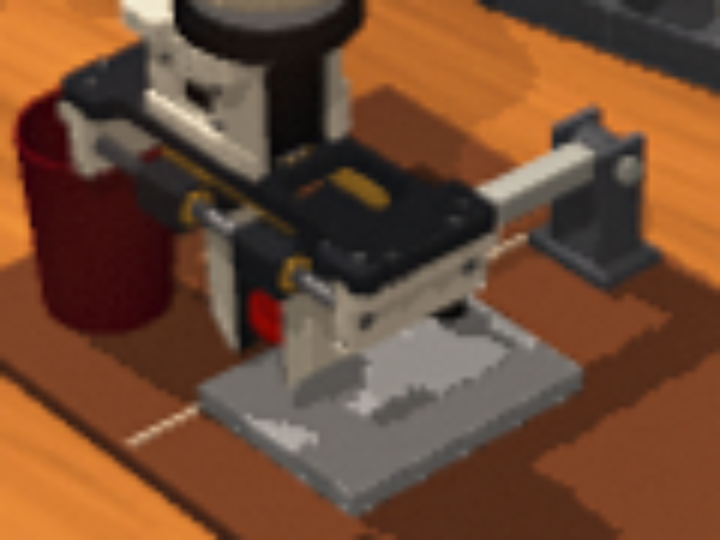

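Emit:
play_rows --pt "5 0.02 -0.02 -0.02 0" --pt "5 0.02 -0.02 -0.04 0" --pt "5 0.02 -0.02 -0.04 0" --pt "5 0.02 -0.02 -0.04 0"

```text
t: 25.88
eef_pos: [0.4931, 0.0517, 0.0545]
tool_rot: [-3.135, 0.183, -0.0]
contact_force: [2.3, 1.2, 4.6]
gripper_width: 0.0285
```

```bash
python3 st.py
```

```text
t 25.88 tcp [0.4931 0.0517 0.0545] L -30.5 69.3 yaw -96.69 want -6.73 tilt [0.0002 0.0008] F [2.34 1.23 4.61] M [ 0.21 -0.53 -0.02] w 0.0285 j [-0.87  0.66  0.95  2.13 -0.8   0.77 -1.08]
```

Emit:
play_rows --pt "60 0 0 0 0" --pt "60 0 0 0 0" --pt "60 0 0 0 0" --pt "60 0 0 0 0" --pt "60 0 0 0.3 0" --pt "60 0 0 1 0" --pt "60 0 0 2 0" --pt "60 0 0 3 0" --pt "60 0 0 3.5 0" --pt "60 0 0 3.5 0" --pt "60 0 0 3.5 0"

```text
t: 26.8
eef_pos: [0.4931, 0.0512, 0.1601]
tool_rot: [-3.135, 0.184, -0.002]
contact_force: [-0.3, -0.4, -0.6]
gripper_width: 0.06
```

```bash
python3 st.py;python3 - <<'E'
from h import *
for n in('top','side'):
    im=arm.snapshot(n); cv2.imwrite(f'pics/{n}16.png',im); print(n,[(s.tolist(),c.round(1)) for s,c in red_blobs(im)])
    if n=='side': cv2.imwrite('pics/c16.png',cv2.resize(im[150:270,250:370],None,fx=5,fy=5))
E
```

```text
t 26.8 tcp [0.4931 0.0512 0.1601] L -31.0 69.3 yaw -96.71 want -6.73 tilt [0.0012 0.0009] F [-0.33 -0.39 -0.62] M [-0.04  0.18 -0.03] w 0.06 j [-1.02  0.52  1.16  2.04 -0.59  0.97 -1.24]
top []
side [([291, 226, 12, 11, 100], array([296.5, 230.9]))]
```

View pics/c16.png

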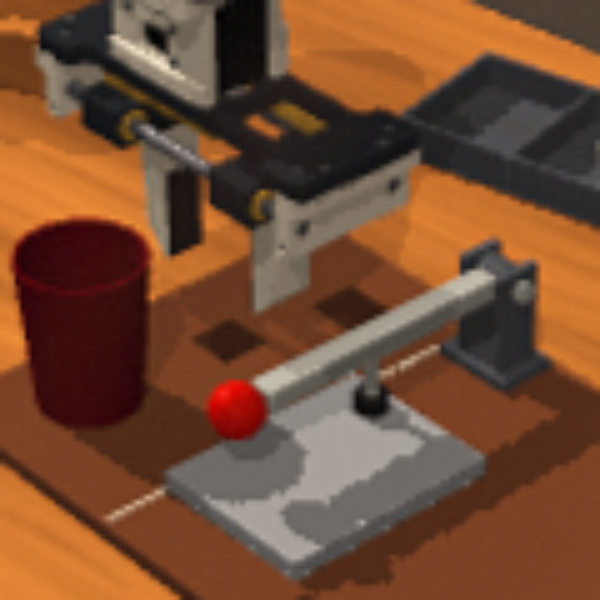

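View pics/top16.png

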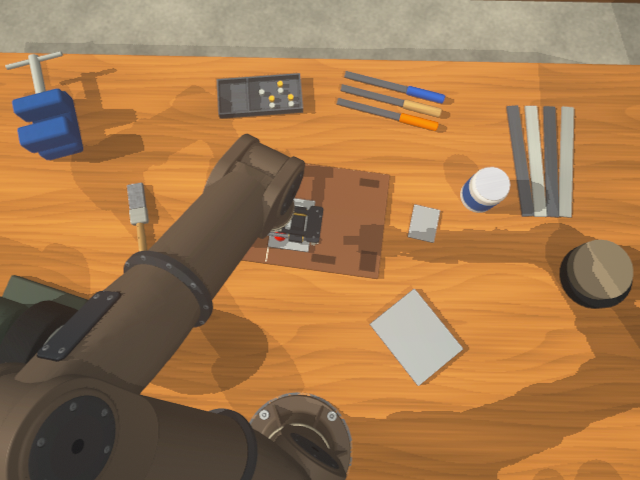

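Run:
```python
from h import *
def onx(uv,x=-.03):
    o,d=ray('side',uv); ox=(o[:2]-L0['side'])@XD; k=(x-ox)/(d[:2]@XD); p=o+k*d; return p,toL('side',p)*1e3
for nm,uv in(('ball',(296.5,230.9)),('pin?',(250+525/5,150+290/5)),('footbottom',(250+372/5,150+412/5))):
    p,l=onx(uv,-.03 if nm!='pin?' else -.045); print(nm,p.round(4),l.round(1))
# initial ball
p,l=onx((349.1,143.9)); print('ball0',p.round(4),l.round(1))
```

```text
ball [0.4967 0.0538 0.0691] [-30.   65.7]
pin? [0.6826 0.0168 0.0604] [ -45.  -123.2]
footbottom [0.5898 0.0428 0.0188] [-30. -28.]
ball0 [0.669  0.0335 0.2484] [ -30.  -107.8]
```

Emit:
play_rows --pt "0 0.05 0 0 0" --pt "0 0.1 0.01 0 0" --pt "0 0.1 0.01 0 0" --pt "0 0.1 0.01 0 0" --pt "0 0.1 0.01 0 0" --pt "0 0.1 0.01 -0.5 0" --pt "0 0.1 0.01 -1 0" --pt "0 0.1 0.01 -1.4 0" --pt "0 0.1 0.01 -1.7 0" --pt "0 0.1 0.01 -1.9 0" --pt "0 0.1 0.01 -1.9 0" --pt "0 0.1 0.01 -1.9 0"

```text
t: 27.9
eef_pos: [0.4959, 0.0511, 0.1025]
tool_rot: [3.136, -0.185, -0.0]
contact_force: [-0.5, -0.4, 0.6]
gripper_width: 0.0007
```

```bash
python3 st.py;python3 - <<'E'
from h import *
im=arm.snapshot('side'); cv2.imwrite('pics/side17.png',im)
cv2.imwrite('pics/c17.png',cv2.resize(im[150:270,250:370],None,fx=5,fy=5))
E
```

```text
t 27.9 tcp [0.4959 0.0511 0.1025] L -30.8 66.4 yaw -96.75 want -6.73 tilt [-0.0003 -0.0003] F [-0.51 -0.38  0.64] M [-0.07  0.11 -0.  ] w 0.0007 j [-0.93  0.6   1.05  2.09 -0.7   0.86 -1.15]
```

View pics/c17.png

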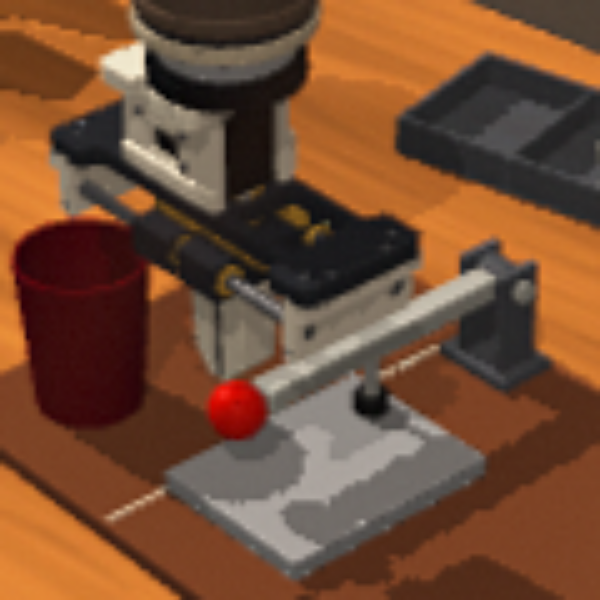

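Run:
```python
from h import *
c=np.array([.4959,.0511])
for e in(-.019,.019):
  for dy in(-.0095,.0095):
    p=proj('side',[(*(c+XD*e+YD*dy),.0915)])[0]; print(e,dy,((p-[250,150])*5).round(0))
print(((proj('side',[(*c,.0915),(*c,.082),(*c,.067)])-[250,150])*5).round(0))
```

```text
-0.019 -0.0095 [274. 380.]
-0.019 0.0095 [245. 395.]
0.019 -0.0095 [224. 346.]
0.019 0.0095 [195. 361.]
[[234. 370.]
 [235. 386.]
 [235. 411.]]
```

Emit:
play_rows --pt "0 0 0 -0.06 0" --pt "0 0 0 -0.12 0" --pt "0 0 0 -0.18 0" --pt "0 0 0 -0.22 0" --pt "0 0 0 -0.22 0"

```text
t: 28.37
eef_pos: [0.4958, 0.0513, 0.0957]
tool_rot: [3.136, -0.184, -0.0]
contact_force: [-0.8, -0.1, 1.0]
gripper_width: 0.0002
```

```bash
python3 st.py;python3 - <<'E'
from h import *
im=arm.snapshot('side'); cv2.imwrite('pics/side18.png',im)
cv2.imwrite('pics/c18.png',cv2.resize(im[190:270,260:350],None,fx=7,fy=7))
E
```

```text
t 28.37 tcp [0.4958 0.0513 0.0957] L -30.6 66.6 yaw -96.73 want -6.73 tilt [-0.0002 -0.    ] F [-0.83 -0.14  0.98] M [-0.08  0.23 -0.05] w 0.0002 j [-0.92  0.61  1.04  2.09 -0.71  0.85 -1.14]
```

View pics/c18.png

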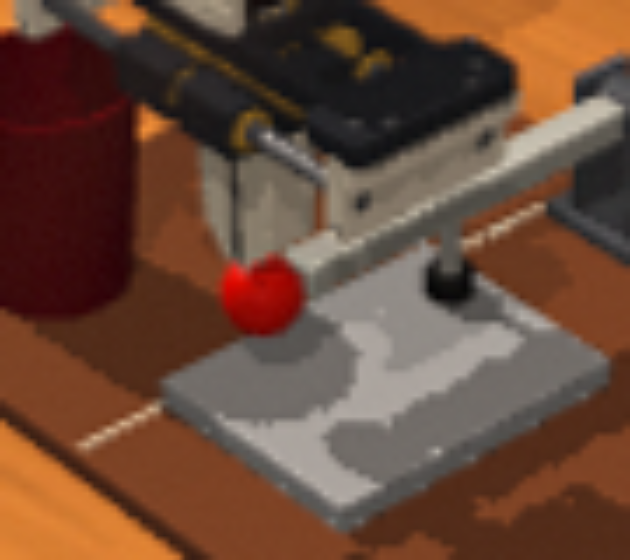

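Emit:
play_rows --pt "0 0 0 -0.03 0" --pt "0 0 0 -0.06 0" --pt "0 0 0 -0.08 0" --pt "0 0 0 -0.08 0" --pt "0 0 0 -0.08 0"

```text
t: 28.83
eef_pos: [0.4959, 0.0513, 0.0934]
tool_rot: [3.136, -0.184, -0.0]
contact_force: [-0.9, -0.0, 0.3]
gripper_width: 0.0006
```

```bash
python3 st.py
```

```text
t 28.83 tcp [0.4959 0.0513 0.0934] L -30.6 66.5 yaw -96.73 want -6.73 tilt [-0.     -0.0001] F [-0.95 -0.    0.33] M [-0.09  0.18 -0.  ] w 0.0006 j [-0.92  0.61  1.03  2.09 -0.72  0.84 -1.14]
```

Emit:
play_rows --pt "0 0 0 -0.03 0" --pt "0 0 0 -0.05 0" --pt "0 0 0 -0.05 0" --pt "0 0 0 -0.05 0"

```text
t: 29.17
eef_pos: [0.496, 0.0513, 0.0921]
tool_rot: [-3.136, 0.185, -0.0]
contact_force: [-1.0, 0.1, 3.2]
gripper_width: 0.0004
```

```bash
python3 st.py
```

```text
t 29.17 tcp [0.496  0.0513 0.0921] L -30.6 66.4 yaw -96.73 want -6.73 tilt [0.0002 0.0001] F [-1.04  0.06  3.18] M [-0.04  0.37  0.04] w 0.0004 j [-0.92  0.61  1.03  2.09 -0.72  0.84 -1.14]
```

Emit:
play_rows --pt "0 0 0 -0.02 0" --pt "0 0 0 -0.02 0" --pt "0 0 0 -0.02 0"

```text
t: 29.42
eef_pos: [0.496, 0.0513, 0.0915]
tool_rot: [-3.136, 0.185, -0.0]
contact_force: [-2.1, 0.4, 5.4]
gripper_width: 0.0005
```

```bash
python3 st.py
```

```text
t 29.42 tcp [0.496  0.0513 0.0915] L -30.6 66.4 yaw -96.74 want -6.73 tilt [0.0001 0.0002] F [-2.1   0.37  5.39] M [ 0.05  0.5  -0.  ] w 0.0005 j [-0.92  0.61  1.03  2.09 -0.72  0.84 -1.14]
```

Emit:
play_rows --pt "0 0 0 -0.02 0" --pt "0 0 0 -0.02 0" --pt "0 0 0 -0.02 0"

```text
t: 29.67
eef_pos: [0.4959, 0.0513, 0.091]
tool_rot: [-3.136, 0.185, -0.0]
contact_force: [-2.2, -0.2, 6.5]
gripper_width: 0.0005
```

```bash
python3 st.py
```

```text
t 29.67 tcp [0.4959 0.0513 0.091 ] L -30.6 66.4 yaw -96.74 want -6.73 tilt [0.0001 0.0003] F [-2.16 -0.15  6.51] M [-0.04  0.54  0.03] w 0.0005 j [-0.92  0.61  1.03  2.09 -0.72  0.84 -1.14]
```

Emit:
play_rows --pt "0 0 0 -0.02 0" --pt "0 0 0 -0.02 0" --pt "0 0 0 -0.02 0"

```text
t: 29.92
eef_pos: [0.4959, 0.0512, 0.0904]
tool_rot: [-3.136, 0.185, -0.0]
contact_force: [-1.4, 0.1, 8.8]
gripper_width: 0.0005
```

```bash
python3 st.py
```

```text
t 29.92 tcp [0.4959 0.0512 0.0904] L -30.7 66.5 yaw -96.74 want -6.73 tilt [0.0001 0.0003] F [-1.42  0.08  8.78] M [ 0.05  0.69 -0.01] w 0.0005 j [-0.91  0.62  1.03  2.1  -0.73  0.84 -1.14]
```

Emit:
play_rows --pt "0 0 0 -0.02 0" --pt "0 0 0 -0.02 0" --pt "0 0 0 -0.02 0"

```text
t: 30.17
eef_pos: [0.4959, 0.0513, 0.0899]
tool_rot: [-3.136, 0.185, 0.0]
contact_force: [-2.6, 0.2, 10.5]
gripper_width: 0.0004
```

```bash
python3 st.py
```

```text
t 30.17 tcp [0.4959 0.0513 0.0899] L -30.6 66.5 yaw -96.74 want -6.73 tilt [-0.      0.0005] F [-2.56  0.23 10.49] M [ 0.07  0.81 -0.01] w 0.0004 j [-0.91  0.62  1.02  2.1  -0.73  0.84 -1.13]
```

Emit:
play_rows --pt "0 0 0 -0.02 0" --pt "0 0 0 -0.02 0" --pt "0 0 0 -0.02 0"

```text
t: 30.42
eef_pos: [0.4959, 0.0513, 0.0893]
tool_rot: [-3.136, 0.185, 0.0]
contact_force: [-3.5, 0.2, 10.9]
gripper_width: 0.0003
```

```bash
python3 st.py
```

```text
t 30.42 tcp [0.4959 0.0513 0.0893] L -30.6 66.5 yaw -96.74 want -6.73 tilt [-0.      0.0006] F [-3.54  0.18 10.85] M [0.02 0.86 0.06] w 0.0003 j [-0.91  0.62  1.02  2.1  -0.73  0.84 -1.13]
```

Emit:
play_rows --pt "0 0 0 -0.02 0" --pt "0 0 0 -0.02 0" --pt "0 0 0 -0.02 0"

```text
t: 30.67
eef_pos: [0.4958, 0.0513, 0.0888]
tool_rot: [-3.135, 0.185, 0.0]
contact_force: [-2.6, 0.9, 11.7]
gripper_width: 0.0002
```

```bash
python3 st.py
```

```text
t 30.67 tcp [0.4958 0.0513 0.0888] L -30.6 66.6 yaw -96.74 want -6.73 tilt [-0.0001  0.0007] F [-2.57  0.92 11.73] M [0.06 0.94 0.02] w 0.0002 j [-0.91  0.62  1.02  2.1  -0.73  0.84 -1.13]
```

Emit:
play_rows --pt "0 0 0 -0.02 0" --pt "0 0 0 -0.03 0" --pt "0 0 0 -0.03 0"

```text
t: 30.92
eef_pos: [0.4958, 0.0513, 0.088]
tool_rot: [-3.135, 0.185, 0.0]
contact_force: [-4.7, 1.0, 15.0]
gripper_width: 0.0004
```

```bash
python3 st.py; python3 -c "
from h import *
im=arm.snapshot('side'); print(arm.get_state()['contact_force'])
cv2.imwrite('pics/c19.png',cv2.resize(im[190:270,260:350],None,fx=7,fy=7))"
```

```text
t 30.92 tcp [0.4958 0.0513 0.088 ] L -30.6 66.6 yaw -96.75 want -6.73 tilt [-0.0001  0.0009] F [-4.74  0.96 14.97] M [ 0.15  1.17 -0.02] w 0.0004 j [-0.91  0.62  1.02  2.1  -0.73  0.84 -1.13]
[-4.46869186  1.34397    13.16459782]
```

View pics/c19.png

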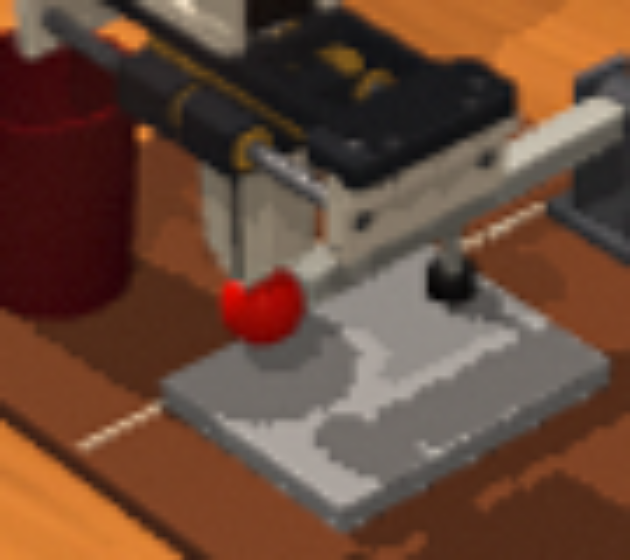

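Emit:
play_rows --pt "0 0 0 -0.01 0" --pt "0 0 0 -0.01 0" --pt "0 0 0 -0.01 0"

```text
t: 31.22
eef_pos: [0.4958, 0.0512, 0.0877]
tool_rot: [-3.135, 0.185, 0.0]
contact_force: [-4.4, 1.2, 15.5]
gripper_width: 0.0007
```

```bash
python3 st.py; python3 -c "
from h import *
for i in range(4): im=arm.snapshot('side'); print(arm.get_state()['contact_force'])"
```

```text
t 31.22 tcp [0.4958 0.0512 0.0877] L -30.7 66.6 yaw -96.75 want -6.73 tilt [-0.0001  0.0009] F [-4.42  1.24 15.54] M [0.1  1.23 0.01] w 0.0007 j [-0.91  0.62  1.02  2.1  -0.73  0.83 -1.13]
[-5.35924933  0.18941471 15.00575128]
[-3.97277923  0.16671249 15.21801619]
[-4.85907311  0.41726641 15.04377064]
[-4.6213326   0.22849461 16.1721206 ]
```

Force on the ball holds at about 15 N. Next I'll lift straight off, retreat and check.

Emit:
play_rows --pt "0 0 0 0.1 0" --pt "0 0 0 0.4 0" --pt "0 0 0 1.2 0" --pt "0 0 0 2.2 0" --pt "0 0 0 3.2 0" --pt "0 -0.2 -0.7 4.2 0" --pt "0 -0.6 -1.8 5.2 0" --pt "0 -1 -3 6 0" --pt "0 -1.3 -4.2 6 0" --pt "0 -1.7 -5.4 6 0" --pt "0 -2.1 -6.6 6 0" --pt "0 -2.5 -7.8 6 0" --pt "0 -2.9 -9 6 0" --pt "0 -3.2 -10.2 6 0" --pt "0 -3.6 -11.4 6 0" --pt "0 -3.9 -12.6 6 0" --pt "0 -4.2 -13.6 6 0" --pt "0 -4.5 -14.2 6 0" --pt "0 -4.5 -14.2 6 0" --pt "0 -4.5 -14.2 6 0"

```text
t: 33.08
eef_pos: [0.3597, -0.3758, 0.2674]
tool_rot: [3.135, -0.19, -0.001]
contact_force: [-0.1, 0.5, -0.5]
gripper_width: 0.0009
```

```bash
python3 st.py
python3 - <<'E'
from h import *
Bs={}
for n in('top','side'):
    im=arm.snapshot(n); cv2.imwrite(f'pics/{n}20.png',im); Bs[n]=red_blobs(im)
try: print(tri(Bs['top'][0][1],Bs['side'][0][1]))
except Exception as e: print(e,Bs)
t=cv2.imread('pics/top20.png')[150:270,205:335]; cv2.imwrite('pics/ct20.png',cv2.resize(t,None,fx=5,fy=5,interpolation=cv2.INTER_NEAREST))
t=cv2.imread('pics/side20.png')[180:285,250:375]; cv2.imwrite('pics/cs20.png',cv2.resize(t,None,fx=5.5,fy=5.5,interpolation=cv2.INTER_NEAREST))
E
```

```text
t 33.08 tcp [ 0.3597 -0.3758  0.2674] L -470.7 151.7 yaw -96.94 want -6.73 tilt [-0.0005 -0.0004] F [-0.07  0.49 -0.46] M [ 0.05  0.18 -0.01] w 0.0009 j [-0.12  0.37  1.13  1.84 -0.37  1.16 -0.56]
(array([0.49559503, 0.05146061, 0.06718969]), np.float64(0.0017172367403794644))
```

View pics/ct20.png

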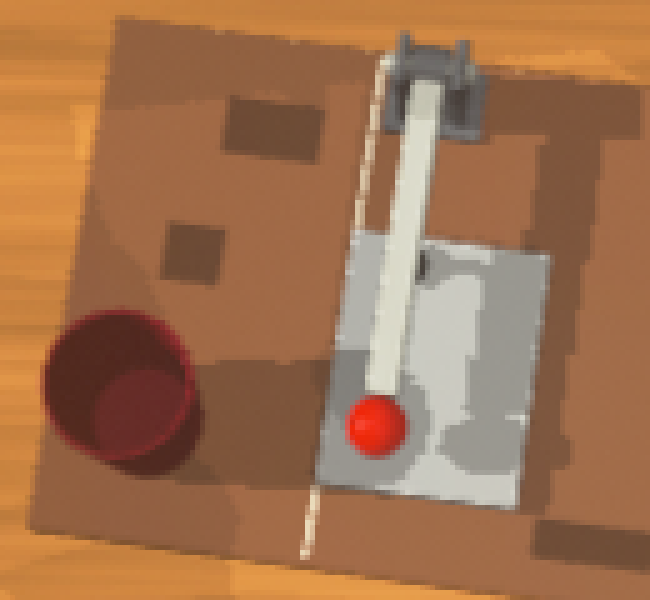

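View pics/cs20.png

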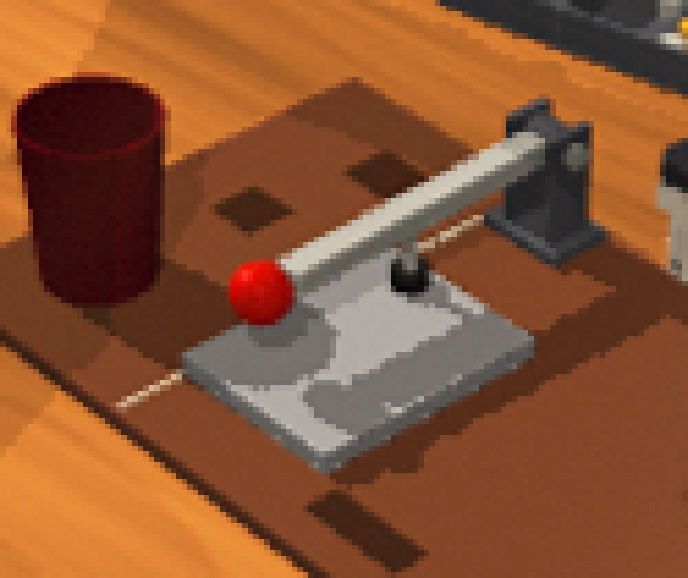

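Run:
```python
from h import *
for n in('top','side'):
    C6=plate(cv2.imread(f'pics/{n}6.png'),n)
    q=proj(n,[(*(L0[n]+XD*c[0]+YD*c[1]),.024) for c in C6])
    for k in(6,20):
        C=plate(cv2.imread(f'pics/{n}{k}.png'),n,q); print(n,k,(C*1e3).round(1).tolist())
    # raw pixel change over plate/line zone
a=cv2.absdiff(cv2.imread('pics/side6.png'),cv2.imread('pics/side20.png')); 
# tin / paint tin / brush change
for nm,(x,y,w,h) in dict(tin=(250,193,32,45),paint=(480,270,50,60),brush=(190,175,55,40)).items(): print(nm,a[y:y+h,x:x+w].mean().round(2))
```

```text
top 6 [[-99.6, 89.8], [-100.0, -39.7], [0.7, -39.6], [0.0, 89.9]]
top 20 [[-99.8, 89.8], [-99.9, -39.4], [0.8, -39.2], [0.0, 89.9]]
side 6 [[-0.9, 89.3], [-100.3, 88.6], [-100.1, -41.4], [-0.2, -41.3]]
side 20 [[-5.0, 89.8], [-100.6, 88.4], [-104.1, -41.9], [9.6, -38.6]]
tin 2.22
paint 2.5
brush 2.27
```

```bash
python3 -c "
from station import arm
print(arm.close_job())"
```

```text
the job is handed in; nothing more can be done
None
```

The plate's leading edge is on the white line, the clamp is pressed down on it, and the job was handed in at about 33 s with the gripper well clear.

- **Pushing:** I pushed the 100 x 130 mm plate square with the open fingers in short moves, checking the cameras as it neared the line. The edge ended within about 0.5 mm of the middle of the line along its width: about +0.3 mm from the top view and -0.3 mm from the side view.
- **Clamping:** I swung the clamp over by pinching the red ball. Near level the ball slipped about 4 mm in the fingers. I let go and pressed from above with closed fingertips. The downward force held at 15–16 N, and then I lifted off.

**Last checks:**
- **Plate:** After release, the top view showed it unmoved to about 0.3 mm. The side view's fit of the plate failed because the clamp arm and shadows covered its edges, so I relied on the top view there.
- **Clamp:** It stayed down, with the foot on the plate in both pictures.
- **Tin, paint tin and brush:** The side view showed no noticeable change from before the clamping.

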